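# Run a bolt batch through the inspection box and pull the reject

### The job

Lift the lid of the inspection box right back onto its stop, lay every caliper bolt on the bench into the white nest inside (one per notch), lower the lid gently until it is shut, never letting it slam, and press the green button on the vision sensor all the way down. Then lift the lid back onto its stop again, move the orange-marked bolt into the red rejection cup, and leave the cup upright, the plain bolts in the nest and the lid open. Do not disturb the other things on the bench.

Things in the scene. Friction and masses are not known exactly. Their poses are not given: they have to be found in the camera images.
- bolt_a: grey steel caliper bolt, 116 mm long, about 210 g: round shank 16 mm dia x 100 mm, square head 24 x 24 mm, 16 mm long. Origin on its axis at half the total length, +x towards the head; balance point 9 mm from the origin towards the head. On the bench its origin is 10 mm up. May be absent at the start (then None). Plain grey.
- bolt_b: grey steel caliper bolt, 116 mm long, about 210 g: round shank 16 mm dia x 100 mm, square head 24 x 24 mm, 16 mm long. Origin on its axis at half the total length, +x towards the head; balance point 9 mm from the origin towards the head. On the bench its origin is 10 mm up. May be absent at the start (then None). Plain grey, same as bolt_a.
- bolt_c: grey steel caliper bolt, 116 mm long, about 210 g: round shank 16 mm dia x 100 mm, square head 24 x 24 mm, 16 mm long. Origin on its axis at half the total length, +x towards the head; balance point 9 mm from the origin towards the head. On the bench its origin is 10 mm up. May be absent at the start (then None). Plain grey, same as bolt_a.
- bolt_reject: grey steel caliper bolt, 116 mm long, about 210 g: round shank 16 mm dia x 100 mm, square head 24 x 24 mm, 16 mm long. Origin on its axis at half the total length, +x towards the head; balance point 9 mm from the origin towards the head. On the bench its origin is 10 mm up. The known reject: orange head and two orange bands on the shank. Always present.
- insp_box: fixed grey inspection box, open on top under its lid: outside 148 (x) x 238 (y) x 80 mm high, walls and floor 6 mm; inside length along x 136 mm. Origin centre of underside; x points from the lid's front edge to its hinge, away from the robot (yaw varies a little). Holds the white nylon nest.
- nest_mid (a point): white nest's middle, axes as the box, 42 mm up: height of a seated bolt's axis. Two 12 mm rails along y, 18 to 30 mm either side of the middle in x (36 mm finger gap between); each has 4 notches at 48 mm pitch, bottoms 34 mm above the bench, pointed 45-degree ridges 17 mm high between. A bolt lies along x in both rails' notches, head either way, clear outside a rail.
- slot0 (a point): notch 0: where the origin of a bolt seated there lies (42 mm above the bench); y of the box -72 mm
- slot1 (a point): notch 1: where the origin of a bolt seated there lies (42 mm above the bench); y of the box -24 mm
- slot2 (a point): notch 2: where the origin of a bolt seated there lies (42 mm above the bench); y of the box 24 mm
- slot3 (a point): notch 3: where the origin of a bolt seated there lies (42 mm above the bench); y of the box 72 mm
- lid (a joint): blue box lid, 150 x 238 x 8 mm, 0.4 kg, hinged along its far edge: 0 shut (resting on the rim), grows as it lifts, 1.8 rad on its open stop, leaning back past upright. No spring and only a trace of hinge drag: it falls shut if let go below about 1.5 rad, rests on the stop by its own weight beyond upright.
- lid_bar (a point): middle of the lid's black round lift bar: 12 mm dia, 130 mm long, along the box's y, on two steel arms at y +-60 mm, 42 mm in front of the lid's front edge; 86 mm above the bench when shut, about 268 mm on the open stop. Fingers can pinch it from above; it turns between them as the lid swings.
- lid_hinge (a point): middle of the lid's hinge axis (which runs along the box's y), 82 mm above the bench; the axis of the lift bar lies 192 mm from it and 4 mm above it when shut
- sensor: fixed vision sensor housing: white base 210 (x) x 120 x 30 mm, origin centre of underside; a column 50 x 60 mm stands on its rear part, 45 to 95 mm behind the origin (+x), and carries a grey camera head 220 to 310 mm up
- green_button_top (a point): middle of the top of the large round green push button (radius 30 mm) on the front of the sensor's base, 55 mm in front of its origin; it is pressed straight down
- green_button (a joint): push button travel: 0 up, 0.008 m fully down (5 N), springs back
- reject_cup: wide red plastic rejection cup, loose, 350 g: round, 160 mm across at the rim, 144 mm at the foot, 60 mm high, walls 4 mm, inner floor 5 mm up; origin centre of underside. A bolt fits inside lying down.
- wrench: bystander, loose, to be left where it stands: steel spanner 160 mm long lying flat, origin underside
- lacquer: bystander, loose, to be left where it stands: bottle of marking lacquer, 50 mm across, 110 mm high, origin underside
- ring_gauge: bystander, loose, to be left where it stands: steel setting ring gauge 72 mm across, 22 mm high, origin underside
- plug_gauge: bystander, loose, to be left where it stands: brass plug gauge, 52 mm foot, 110 mm high, origin underside
- grease_jar: bystander, loose, to be left where it stands: blue jar 68 mm across, 70 mm high, origin underside
- washer_tray: bystander, loose, to be left where it stands: yellow open tray 80 x 120 x 40 mm, origin underside

How it is judged:
By the outcome, as a careful person would: the job done as asked, in the order asked, and still so for the second after the job is handed in, with the robot touching nothing.
Of bolt_a, bolt_b, bolt_c only 1 to 3 are there at a start; the rules pass over those that are not, and their reading is None.
At some moment in a run one of bolt_a, bolt_b, bolt_c, bolt_reject, reject_cup may be knocked a few centimetres aside while the robot is not near it.
It also fails if it takes over 210 s, if anything falls off the work surface, if the arm or the gripper's body presses on something with over 40 N, if the wrist force passes 120 N, or if a joint passes its speed limit or range.

### The arm

A 6-joint arm with a two-finger parallel gripper is mounted at the origin on the work surface. World frame = base frame: x ahead of the robot, y to its left, z up, the work surface at z = 0. Lengths are in m, angles in rad, forces in N, time in s.
With the tool pointing down it reaches from about 0.3 to 0.875 m from the base axis. Payload 6.4 kg.
Tool frame: the origin (TCP) lies midway between the tips of the shut fingers; the grasp point (between the pads) lies 19 mm behind it; y points along the fingers, x is the direction in which the jaws open and shut, and the axes are right-handed (so a half turn about y gives the same grasp; the last joint's range is limited). The gripper opens to 85 mm and grips with 20 to 120 N. Pads are 22 mm wide; open, the fingers measure 114 mm over their backs; the gripper's body (76 mm by 85 mm) begins 54 mm behind the grasp point. The pads swing forward as they close: fully open they stand 13 mm farther back than shut.
Start: joints at [-1.489, 0.181, 1.607, -0, 1.354, -0.206], TCP at [0.163, -0.551, 0.231] pointing down, gripper open.
Joint ranges: [-2.99, 2.99], [-0.89, 2.07], [0.3, 2.58], [-1.14, 4.28], [0, 2.63], [-3.12, 3.12]. Speed limits (rad/s): [2.57, 2.57, 3.01, 3.14, 3.14, 3.14].

### API

Orientations are given as a unit quaternion [w, x, y, z].
In Python, from bench import ctrl gives the robot as it stands.
- The arm moves only by the tool step_arm, never from a script. Its argument "commands" is a list of rows, each a list of 7 numbers: the turn, a rotation vector about the tool's x, y, z in units of 6 degrees (1.0 is 6 degrees), then the shift along the tool's x, y, z in units of 30 mm (1.0 is 30 mm), then the opening, from 0 (shut) to 1 (fully open). A call has 1 to 10 rows; each row shifts and turns the commanded pose from where the row before left it, along the tool's axes as they then stand; what a row does not reach is not made up. A row lasts 1/10 s, in which the tool goes at most 50 mm and 8.59 degrees, less where a joint would pass 70% of its speed; a pose out of reach is approached as far as the arm can. A call with a number of a shift or a turn outside -1 to 1 is refused whole. A call with a gripper value outside its range is refused whole. The fingers move at their own pace and stop on an object; the grip force is fixed at half the most. Time passes only in rows, so rows that do not move let the fingers close. It gives the time, the measured TCP pose, the force and the opening at its end, in the units of the state.
- ctrl.get_obs(): the state, without advancing time (a new reading comes with each control period).
- ctrl.camera(name): name is "scene" or "top" or "wrist"; returns (picture, depth): 384x512x3 uint8, blue, green, red; 384x512 float32, m along the optical axis (not along the pixel's ray), 0 where there is no reading.
- ctrl.get_calibration(name): a dict with "intrinsics" (3x3 intrinsics, pixels), "R" (3x3) and "t" (3): a world point X has camera coordinates R X + t. Camera axes: x right, y down, z forward; pixel columns grow to the right and rows downward; lengths in m; the calibration is good to about 2 mm. The wrist camera is an equidistant fisheye: a pixel r from the principal point sees the ray r / f radians off the axis. A picture is of the moment at which its call begins: read the wrist's pose just before it. get_calibration takes no time and is no camera call; for the wrist camera it gives the pose at the moment of the call.
- ctrl.hand_in(): hands the job in, once; it reports no verdict.
Trained networks look in the newest picture that a camera, given by its name, has taken for a name from the list of things; names that differ only in an ending like _2 or _b are one class to them, and where a whole thing is asked for, a point or a joint stands for the part that bears it (a point fixed in the world has none). Each returns a list of dicts, best first, with "p" (0 to 1); they miss things now and then, are a little off and sometimes report something else, mostly with a low value. They report only what shows in the picture. A call takes as long as a camera call.
- ctrl.boxes_of(thing, camera): "point" ([x, y, z] in m, in the coordinates of the camera as it stood for that picture, good to about 4 mm: the middle of the surface that is visible of it).
- ctrl.silhouettes(thing, camera): "pixels" (384x512 bool, what is visible of it).
The state is a dict: "time_s": time; "q": joint angles; "dq": joint speeds; "joint_efforts": joint torques, N m; "eef_pos": TCP position; "eef_rot": TCP orientation; "wrist_force": force on the tool from outside, world axes, zero at the start; "torque": the same for the moment, N m; "opening": opening from 0.0 (shut) to 1.0 (fully open).
Only numpy, scipy, OpenCV 4.12 (cv2) and the standard library are available. Lean on these libraries where they do the work, as an engineer would, in place of code of your own. Each camera call takes 0.05 s, during which the arm holds its last target.

## Working session

There is one attempt and no reset: what is moved stays moved. The work goes in short steps, Python scripts to look and compute and a tool call to move; the robot and the scene stay as the last step left them, time stands still between calls to the robot, and variables do not carry over. Pictures are saved under pics/ and viewed, and the job is handed in when it is done.

Besides the shell and the picture viewer there is one more tool, called after "Call:" as a command line: name --pt "numbers of a row" for each row, then --argument value for the rest. step_arm: Moves the arm, as the interface text tells. Its arguments: {"type":"object","properties":{"commands":{"type":"array"}},"required":["commands"]}

```bash
ls; mkdir -p pics; cat > h.py <<'E'
import numpy as np, cv2
from bench import ctrl
from scipy.spatial.transform import Rotation as Rn
def snap(name,fn):
    im,d=ctrl.camera(name); cv2.imwrite('pics/'+fn,im); return im,d
def toworld(p,cal): return cal['R'].T@(np.array(p)-cal['t'])
def find(thing,cam,n=4):
    cal=ctrl.get_calibration(cam)
    return [(round(r['p'],2),toworld(r['point'],cal).round(4)) for r in ctrl.boxes_of(thing,cam)[:n]]
def unproj(cal,u,v,d):
    K=cal['intrinsics']; p=np.array([(u-K[0,2])/K[0,0]*d,(v-K[1,2])/K[1,1]*d,d]); return toworld(p,cal)
def proj(cal,X):
    p=cal['R']@np.array(X)+cal['t'];q=cal['intrinsics']@p;return q[:2]/q[2]
def cloud(cal,d,mask):
    v,u=np.nonzero(mask&(d>0)); z=d[v,u];K=cal['intrinsics']
    P=np.stack([(u-K[0,2])/K[0,0]*z,(v-K[1,2])/K[1,1]*z,z],1); return (P-cal['t'])@cal['R']
E
python3 - <<'E'
from h import *
o=ctrl.get_obs();print(o)
snap('scene','s0.png');snap('top','t0.png');snap('wrist','w0.png')
for c in ('scene','top'):
    k=ctrl.get_calibration(c);print(c,k['intrinsics'].round(1).tolist(),(-k['R'].T@k['t']).round(3),k['R'].round(3).tolist())
print(ctrl.get_obs()['time_s'])
E
```

```text
pics
{'time_s': 0.0, 'q': array([-1.48927525e+00,  1.81527636e-01,  1.60799997e+00,  6.84299272e-06,
        1.35380926e+00, -2.06313192e-01]), 'dq': array([ 0.00074016,  0.00084004,  0.0004841 , -0.00019647,  0.00062539,
       -0.00065137]), 'joint_efforts': array([-1.36809426e-04, -4.44873655e+01, -3.51342165e+01, -3.00926122e-04,
        9.02534433e-03,  1.01703998e-05]), 'eef_pos': array([ 0.16319469, -0.55078163,  0.23039558]), 'eef_rot': array([ 0.56700475, -0.56607683,  0.42352698, -0.42271449]), 'wrist_force': array([-0.10816232,  0.69460488, -0.13172889]), 'torque': array([-0.09924811, -0.00831165, -0.02065432]), 'opening': 1.0054569830100424}
scene [[412.9, 0.0, 253.5], [0.0, 412.9, 193.1], [0.0, 0.0, 1.0]] [1.298 0.349 1.075] [[-0.485, 0.874, -0.012], [0.663, 0.359, -0.657], [-0.57, -0.327, -0.753]]
top [[497.2, 0.0, 256.7], [0.0, 497.2, 193.1], [0.0, 0.0, 1.0]] [ 0.282 -0.062  1.441] [[-0.007, -1.0, 0.006], [-0.981, 0.006, -0.194], [0.194, -0.008, -0.981]]
0.15
```

View pics/s0.png

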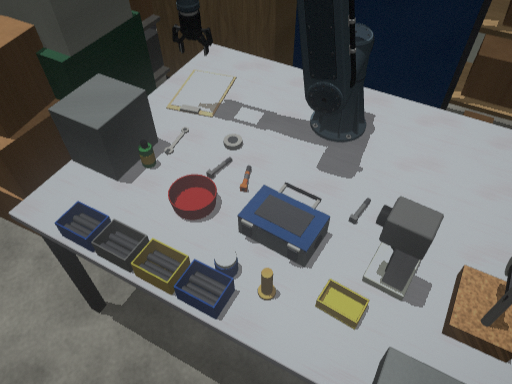

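View pics/t0.png

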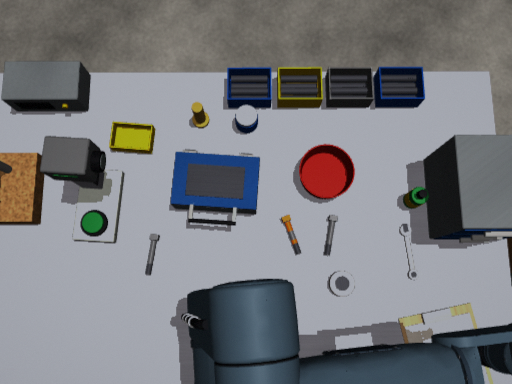

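View pics/w0.png

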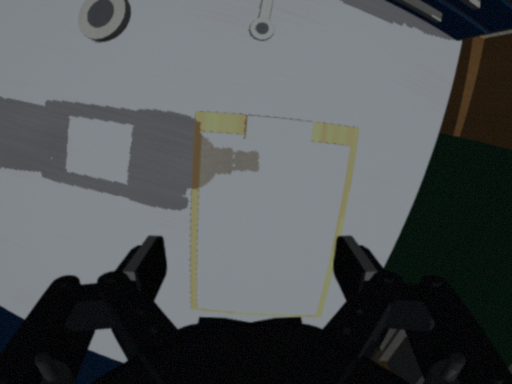

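```bash
python3 - <<'E'
from h import *
for c in ('top','scene'):
    for t in ['bolt_a','bolt_reject','insp_box','lid','lid_bar','sensor','green_button_top','reject_cup','wrench','lacquer','ring_gauge','plug_gauge','grease_jar','washer_tray']:
        print(c,t,[(p,x.tolist()) for p,x in find(t,c)])
print(ctrl.get_obs()['time_s'])
E
```

```text
top bolt_a [(0.74, [0.4456, -0.281, 0.0182]), (0.63, [0.3966, 0.2338, 0.0123])]
top bolt_reject [(0.65, [0.4459, -0.1688, 0.0176])]
top insp_box [(0.87, [0.5729, 0.0432, 0.0904]), (0.39, [0.4757, 0.3868, 0.0551])]
top lid [(0.95, [0.5801, 0.0415, 0.0897]), (0.75, [0.5796, 0.0418, 0.0886])]
top lid_bar [(0.62, [0.5788, 0.0467, 0.0906])]
top sensor [(0.78, [0.5626, 0.3748, 0.0521])]
top green_button_top [(0.79, [0.4756, 0.3882, 0.0511])]
top reject_cup [(0.7, [0.6281, -0.2793, 0.003]), (0.37, [0.5637, 0.3744, 0.0531]), (0.2, [0.5769, 0.0495, 0.0909])]
top wrench [(0.71, [0.3954, -0.5092, 0.0076])]
top lacquer [(0.72, [0.5399, -0.5184, 0.0778])]
top ring_gauge [(0.69, [0.3032, -0.3095, 0.0189]), (0.45, [0.443, -0.2824, 0.017])]
top plug_gauge [(0.9, [0.7894, 0.091, 0.0546]), (0.38, [0.5749, 0.0469, 0.0951])]
top grease_jar [(0.64, [0.7728, -0.0402, 0.072]), (0.61, [0.5795, 0.0435, 0.0934]), (0.57, [0.2989, -0.308, 0.023])]
top washer_tray [(0.9, [0.7359, 0.2986, 0.0071]), (0.43, [0.5361, -0.5165, 0.0806])]
scene bolt_a [(0.73, [0.5887, 0.0514, 0.0918]), (0.73, [0.4036, -0.5081, 0.0063])
[... 176 characters left out ...]
0.63, [0.6165, 0.0546, 0.0904])]
scene lid [(0.77, [0.5888, 0.0523, 0.0871])]
scene lid_bar [(0.87, [0.5901, 0.0519, 0.0943]), (0.26, [0.6143, 0.0538, 0.0909])]
scene sensor [(0.82, [0.622, 0.3784, 0.2533]), (0.68, [0.795, -0.0319, 0.0705])]
scene green_button_top []
scene reject_cup [(0.63, [0.6121, -0.2811, 0.0211])]
scene wrench [(0.65, [0.4046, -0.5081, 0.0041])]
scene lacquer [(0.73, [0.556, -0.5106, 0.0656]), (0.23, [0.59, 0.0494, 0.0918])]
scene ring_gauge [(0.7, [0.3144, -0.3089, 0.0249]), (0.17, [0.4544, -0.2813, 0.0179])]
scene plug_gauge [(0.88, [0.8043, 0.1055, 0.0588])]
scene grease_jar [(0.56, [0.7961, -0.0316, 0.0687])]
scene washer_tray [(0.69, [0.7282, 0.2959, 0.0066])]
1.55
```

```bash
cat >> h.py <<'E'
def bolts(cam,thing,d,im=None):
    cal=ctrl.get_calibration(cam); out=[]
    for r in ctrl.silhouettes(thing,cam):
        P=cloud(cal,d,r['pixels'])
        if len(P)<8: continue
        c=np.median(P,0); Q=P[np.linalg.norm(P-c,axis=1)<.09]
        q=Q[:,:2]; m=q.mean(0); U,S,V=np.linalg.svd(q-m); a=V[0]; s=(q-m)@a; w=(q-m)@V[1]
        mid=m+a*(s.max()+s.min())/2
        # wider end = head
        wp=np.ptp(w[s>s.max()-.02]);wn=np.ptp(w[s<s.min()+.02])
        out.append((round(r['p'],2),len(Q),'mid',mid.round(4),'len',round(np.ptp(s),3),'yaw',round(np.degrees(np.arctan2(a[1],a[0])),1),'w+',round(wp,3),'w-',round(wn,3),'z',np.percentile(P[:,2],[5,50,95]).round(3)))
    return out
E
python3 - <<'E'
from h import *
print(Rn.from_quat(ctrl.get_obs()['eef_rot'],scalar_first=True).as_matrix().round(3))
for c in ('top','scene'):
    im,d=ctrl.camera(c)
    for t in ('bolt_a','bolt_reject'):
        for b in bolts(c,t,d): print(c,t,*b)
    cal=ctrl.get_calibration(c)
    P=cloud(cal,d,np.ones(d.shape,bool)); 
    m=(P[:,2]>.078)&(P[:,2]<.1)&(np.abs(P[:,0]-.56)<.18)&(np.abs(P[:,1]-.045)<.16)
    Q=P[m]; print(c,len(Q),'lid rect',cv2.minAreaRect(Q[:,:2].astype(np.float32)),np.percentile(Q[:,2],[5,50,95]))
    m=(Q[:,0]>.50)
    print(cv2.minAreaRect(Q[m][:,:2].astype(np.float32)))
    b=Q[Q[:,0]<.48]; print('bar',b.min(0),b.max(0)); 
    for t in ('green_button_top','reject_cup','lid_bar'):
        for r in ctrl.silhouettes(t,c)[:2]:
            S=cloud(cal,d,r['pixels']); print(t,round(r['p'],2),len(S),S.min(0).round(3),S.max(0).round(3),S.mean(0).round(3))
E
```

```text
[[ 0.284 -0.     0.959]
 [-0.959 -0.     0.284]
 [ 0.    -1.    -0.   ]]
top bolt_a 0.78 255 mid [ 0.444  -0.2825] len 0.123 yaw 169.3 w+ 0.016 w- 0.028 z [0.003 0.016 0.024]
top bolt_a 0.71 255 mid [0.3872 0.2294] len 0.114 yaw 170.8 w+ 0.022 w- 0.023 z [-0.001  0.015  0.024]
top bolt_a 0.65 1302 mid [0.7375 0.3054] len 0.139 yaw -95.7 w+ 0.092 w- 0.08 z [-0.001  0.006  0.039]
top bolt_a 0.43 3011 mid [0.5796 0.0437] len 0.179 yaw -93.3 w+ 0.107 w- 0.107 z [0.063 0.089 0.094]
top bolt_reject 0.66 231 mid [ 0.4427 -0.1708] len 0.116 yaw -160.6 w+ 0.016 w- 0.022 z [0.008 0.016 0.025]
top bolt_reject 0.54 2923 mid [0.5843 0.0458] len 0.179 yaw -94.0 w+ 0.108 w- 0.108 z [0.084 0.089 0.094]
top 4873 lid rect ((0.5689145922660828, 0.045762352645397186), (0.2387455254793167, 0.20781293511390686), 85.66883087158203) [0.08384489 0.08906872 0.09407707]
((0.5845003128051758, 0.04448997229337692), (0.2386871874332428, 0.1769465208053589), 85.81787872314453)
bar [ 0.46159827 -0.01231672  0.07867696] [0.4797841  0.11664443 0.0976162 ]
green_button_top 0.58 383 [0.447 0.362 0.037] [0.508 0.419 0.0
[... 949 characters left out ...]
8, 0.2123386114835739), 85.83472442626953) [0.08587936 0.09102389 0.09484339]
((0.5876935720443726, 0.0440058633685112), (0.23949122428894043, 0.17959056794643402), 86.03340911865234)
bar [ 0.46144041 -0.0119065   0.08059639] [0.47990284 0.11769544 0.09644997]
green_button_top 0.58 4625 [ 0.384 -0.081 -0.005] [0.684 0.169 0.098] [0.606 0.055 0.079]
green_button_top 0.27 252 [ 0.268 -0.344 -0.001] [ 0.342 -0.273  0.031] [ 0.311 -0.305  0.02 ]
reject_cup 0.59 1785 [ 0.523 -0.393 -0.003] [ 0.701 -0.192  0.066] [ 0.614 -0.28   0.025]
reject_cup 0.43 4711 [ 0.403 -0.112 -0.004] [0.684 0.169 0.098] [0.603 0.055 0.078]
lid_bar 0.79 3473 [ 0.384 -0.118 -0.005] [0.673 0.166 0.098] [0.585 0.049 0.089]
```

```bash
cat >> h.py <<'E'
BY=np.radians(-4.25); BX=np.array([np.cos(BY),np.sin(BY)]); BYv=np.array([-np.sin(BY),np.cos(BY)])
BAR=np.array([.4707,.0524]); BOX=BAR+.117*BX
def slot(i): return BOX+(-.072+.048*i)*BYv
def barpos(th):
    a=th+.0208; xy=BOX+(.075-.192*np.cos(a))*BX; return np.r_[xy,.082+.192*np.sin(a)]
def pose():
    o=ctrl.get_obs(); return o['eef_pos'],Rn.from_quat(o['eef_rot'],scalar_first=True).as_matrix(),o
def go(xyz,yaw=None,R=None):
    """yaw of tool x in deg; print turn units and, after turn, shift units in tool axes"""
    p,Rm,o=pose(); 
    cy=np.degrees(np.arctan2(Rm[1,0],Rm[0,0]))
    if yaw is None: yaw=cy
    d=(yaw-cy+180)%360-180
    x=np.array([np.cos(np.radians(yaw)),np.sin(np.radians(yaw)),0]);y=np.array([0,0,-1.]);z=np.cross(x,y)
    Rt=np.stack([x,y,z],1); rv=Rn.from_matrix(Rm.T@Rt).as_rotvec(degrees=True)/6
    s=Rt.T@(np.array(xyz)-p)/.03
    print('t',round(o['time_s'],1),'pos',p.round(4),'yaw',round(cy,1),'open',round(o['opening'],3),'F',o['wrist_force'].round(1),'q1,q6',o['q'][[0,5]].round(2))
    print(' turn units',rv.round(2),' shift units',s.round(2))
E
python3 - <<'E'
from h import *
for i in range(4): print(slot(i).round(4))
go([*BAR,.231],-4.25); go([*BAR,.231])
E
```

```text
[ 0.582  -0.0281]
[0.5856 0.0198]
[0.5892 0.0677]
[0.5927 0.1155]
t 2.1 pos [ 0.1632 -0.5514  0.2313] yaw -73.5 open 1.001 F [ 0.  -0.4  0.5] q1,q6 [-1.49 -0.21]
 turn units [ -0.   -11.54  -0.  ]  shift units [8.730e+00 1.000e-02 2.083e+01]
t 2.1 pos [ 0.1632 -0.5514  0.2313] yaw -73.5 open 1.001 F [ 0.  -0.4  0.5] q1,q6 [-1.49 -0.21]
 turn units [-0. -0. -0.]  shift units [-1.639e+01  1.000e-02  1.554e+01]
```

Call:
step_arm --pt "0 -1 0 0 0 0 0.5" --pt "0 -1 0 0 0 0 0.5" --pt "0 -1 0 0 0 0 0.5" --pt "0 -1 0 0 0 0 0.5" --pt "0 -1 0 0 0 0 0.5" --pt "0 -1 0 0 0 0 0.5" --pt "0 -1 0 0 0 0 0.5" --pt "0 -1 0 0 0 0 0.5" --pt "0 -1 0 0 0 0 0.5" --pt "0 -1 0 0 0 0 0.5"

```text
time_s: 3.15
eef_pos: [0.1632, -0.5514, 0.2313]
eef_rot: [0.702, -0.702, 0.082, -0.082]
wrist_force: [-0.3, -0.5, 0.1]
opening: 0.5
```

Call:
step_arm --pt "0 -1 0 0 0 0 0.5" --pt "0 -0.54 0 0 0 0 0.5" --pt "0 0 0 0.4 0 1 0.5" --pt "0 0 0 0.4 0 1 0.5" --pt "0 0 0 0.4 0 1 0.5" --pt "0 0 0 0.4 0 1 0.5" --pt "0 0 0 0.4 0 1 0.5" --pt "0 0 0 0.4 0 1 0.5" --pt "0 0 0 0.4 0 1 0.5" --pt "0 0 0 0.4 0 1 0.5"

```text
time_s: 4.15
eef_pos: [0.2772, -0.318, 0.2314]
eef_rot: [-0.706, 0.707, -0.026, 0.027]
wrist_force: [0.5, 0.3, 0.4]
opening: 0.499
```

Call:
step_arm --pt "0 0 0 0.4 0 1 0.5" --pt "0 0 0 0.4 0 1 0.5" --pt "0 0 0 0.4 0 1 0.5" --pt "0 0 0 0.4 0 1 0.5" --pt "0 0 0 0.4 0 1 0.5" --pt "0 0 0 0.4 0 1 0.5" --pt "0 0 0 0.4 0 1 0.5" --pt "0 0 0 0.4 0 1 0.5" --pt "0 0 0 0.5 0 1 0.5" --pt "0 0 0 0.5 0 1 0.5"

```text
time_s: 5.15
eef_pos: [0.4254, -0.0281, 0.2316]
eef_rot: [-0.706, 0.707, -0.026, 0.027]
wrist_force: [0.1, -0.6, -0.3]
opening: 0.501
```

```bash
python3 - <<'E'
from h import *
go([*BAR,.067],-4.25)
snap('wrist','w1.png');snap('scene','s1.png')
E
```

```text
t 5.2 pos [ 0.4254 -0.0281  0.2316] yaw -4.3 open 0.501 F [ 0.1 -0.6 -0.3] q1,q6 [-0.35 -0.27]
 turn units [ 0.   -0.    0.01]  shift units [1.31 5.49 2.79]
```

View pics/w1.png

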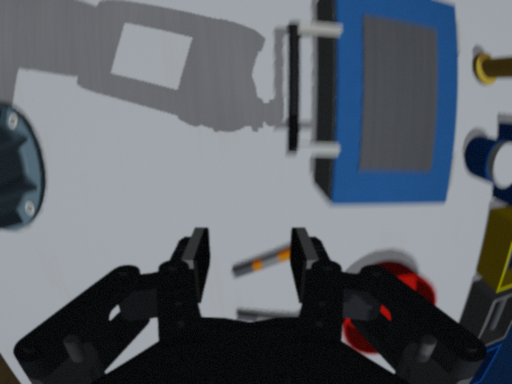

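View pics/s1.png

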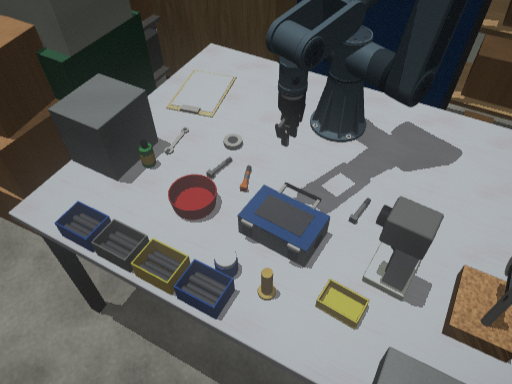

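Call:
step_arm --pt "0 0 0 0.4 0 0.9 0.5" --pt "0 0 0 0.4 0 0.9 0.5" --pt "0 0 0 0.5 0 0.99 0.5" --pt "0 0 0 0 1 0 0.5" --pt "0 0 0 0 1 0 0.5" --pt "0 0 0 0 1 0 0.5" --pt "0 0 0 0 0 0 0.5"

```text
time_s: 5.95
eef_pos: [0.4666, 0.0511, 0.1376]
eef_rot: [0.707, -0.706, 0.029, -0.024]
wrist_force: [-1.2, -0.4, -0.5]
opening: 0.501
```

```bash
python3 - <<'E'
from h import *
go([*BAR,.067],-4.25)
im,d=snap('wrist','w2.png')
k=ctrl.get_calibration('wrist');print(k)
for c in ('top','scene','wrist'):
  if c!='wrist': im,d=ctrl.camera(c)
  print(c,find('lid_bar',c))
E
```

```text
t 6.0 pos [0.4666 0.0511 0.1376] yaw -4.3 open 0.501 F [-1.2 -0.4 -0.5] q1,q6 [-0.14 -0.07]
 turn units [-0.   -0.01 -0.08]  shift units [0.13 2.35 0.05]
{'intrinsics': array([[297.31863964,   0.        , 249.59176962],
       [  0.        , 297.31863964, 188.92967053],
       [  0.        ,   0.        ,   1.        ]]), 'R': array([[ 0.99714197, -0.07540388, -0.0047055 ],
       [-0.07110665, -0.95771345,  0.27879882],
       [-0.02552904, -0.27766742, -0.960338  ]]), 't': array([-0.46264228,  0.07201178,  0.31731392])}
top [(0.74, array([ 0.6101, -0.003 ,  0.0902]))]
scene [(0.87, array([0.5945, 0.0513, 0.0927]))]
wrist [(0.69, array([0.5731, 0.0839, 0.0974]))]
```

View pics/w2.png

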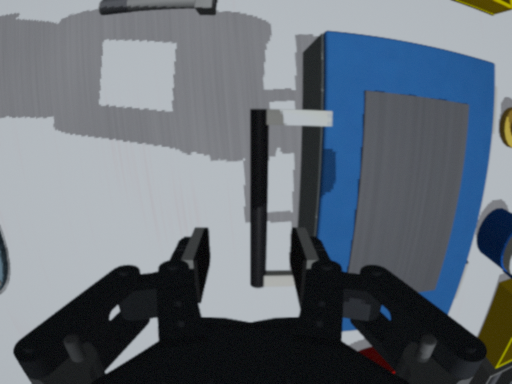

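Call:
step_arm --pt "0 0 -0.08 0.13 0.5 0.05 0.5" --pt "0 0 0 0 0.6 0 0.5" --pt "0 0 0 0 0.6 0 0.5" --pt "0 0 0 0 0.6 0 0.5" --pt "0 0 0 0 0 0 0.5" --pt "0 0 0 0 0 0 0" --pt "0 0 0 0 0 0 0" --pt "0 0 0 0 0 0 0" --pt "0 0 0 0 0 0 0" --pt "0 0 0 0 0 0 0"

```text
time_s: 7.25
eef_pos: [0.4722, 0.0525, 0.0734]
eef_rot: [-0.706, 0.707, -0.025, 0.027]
wrist_force: [-12.3, -0.0, 12.5]
opening: 0.11
```

```bash
python3 - <<'E'
from h import *
go([*BAR,.067],-4.25)
im,d=snap('wrist','w3.png')
E
```

```text
t 7.2 pos [0.4722 0.0525 0.0734] yaw -4.2 open 0.11 F [-12.3  -0.   12.5] q1,q6 [-0.14 -0.07]
 turn units [0.   0.   0.03]  shift units [-0.05  0.21 -0.01]
```

View pics/w3.png

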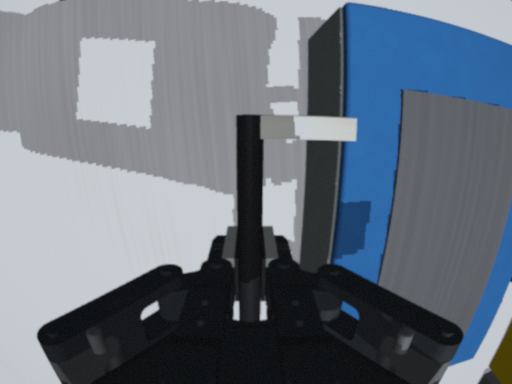

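```bash
python3 - <<'E'
from h import *
th=np.r_[np.arange(0,1.7,.1),1.68,1.74,1.78]
a=th+.0208; x=-6.4*np.cos(a); y=-6.4*np.sin(a)
for i in range(len(th)-1): print(th[i+1].round(2),round(x[i+1]-x[i],2),round(y[i+1]-y[i],2))
E
```

```text
0.1 0.05 -0.64
0.2 0.11 -0.63
0.3 0.17 -0.62
0.4 0.23 -0.6
0.5 0.29 -0.57
0.6 0.35 -0.54
0.7 0.4 -0.5
0.8 0.45 -0.46
0.9 0.49 -0.41
1.0 0.53 -0.36
1.1 0.56 -0.31
1.2 0.59 -0.25
1.3 0.61 -0.19
1.4 0.63 -0.13
1.5 0.64 -0.06
1.6 0.64 0.0
1.68 0.51 0.05
1.74 0.38 0.06
1.78 0.25 0.05
```

Call:
step_arm --pt "0 0 0 0.05 -0.64 0 0" --pt "0 0 0 0.11 -0.63 0 0" --pt "0 0 0 0.17 -0.62 0 0" --pt "0 0 0 0.23 -0.6 0 0" --pt "0 0 0 0.29 -0.57 0 0" --pt "0 0 0 0 0 0 0"

```text
time_s: 7.9
eef_pos: [0.4969, 0.0506, 0.1666]
eef_rot: [-0.706, 0.707, -0.025, 0.027]
wrist_force: [-14.4, -0.4, 5.0]
opening: 0.112
```

```bash
python3 - <<'E'
from h import *
b=barpos(.5);go([b[0],b[1],b[2]-.0126],-4.25)
im,d=snap('scene','s2.png')
E
```

```text
t 7.9 pos [0.4969 0.0506 0.1666] yaw -4.2 open 0.112 F [-14.4  -0.4   5. ] q1,q6 [-0.14 -0.06]
 turn units [0.01 0.   0.03]  shift units [-0.03  0.05 -0.01]
```

View pics/s2.png

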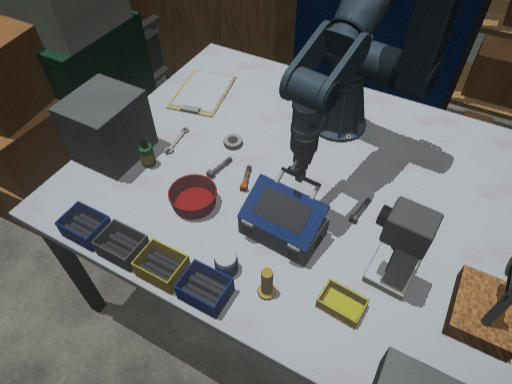

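Call:
step_arm --pt "0 0 0 0.3 -0.54 0 0" --pt "0 0 0 0.4 -0.5 0 0" --pt "0 0 0 0.45 -0.46 0 0" --pt "0 0 0 0.49 -0.41 0 0" --pt "0 0 0 0.53 -0.36 0 0" --pt "0 0 0 0.56 -0.31 0 0" --pt "0 0 0 0.59 -0.25 0 0" --pt "0 0 0 0.61 -0.19 0 0" --pt "0 0 0 0.63 -0.13 0 0" --pt "0 0 0 0 0 0 0"

```text
time_s: 8.95
eef_pos: [0.6382, 0.0402, 0.2645]
eef_rot: [-0.706, 0.707, -0.02, 0.032]
wrist_force: [0.4, -0.2, 9.7]
opening: 0.111
```

```bash
python3 - <<'E'
from h import *
b=barpos(1.4);go([b[0],b[1],b[2]-.0126],-4.25)
E
```

```text
t 8.9 pos [0.6382 0.0402 0.2645] yaw -4.3 open 0.111 F [ 0.4 -0.2  9.7] q1,q6 [-0.12 -0.05]
 turn units [-0.   -0.    0.16]  shift units [-0.16  0.18 -0.01]
```

Call:
step_arm --pt "0 0 0 0.64 -0.15 0 0" --pt "0 0 0 0.6 0 0 0" --pt "0 0 0 0.5 0.03 0 0" --pt "0 0 0 0.3 0.06 0 0" --pt "0 0 0 0 0 0 0" --pt "0 0 0 0 0 0 0"

```text
time_s: 9.55
eef_pos: [0.6964, 0.0359, 0.2644]
eef_rot: [-0.706, 0.707, -0.022, 0.03]
wrist_force: [-0.6, 0.4, 4.5]
opening: 0.113
```

```bash
python3 - <<'E'
from h import *
b=barpos(1.74);go([b[0],b[1],b[2]-.0126],-4.25)
snap('scene','s3.png')
E
```

```text
t 9.6 pos [0.6964 0.0359 0.2644] yaw -4.2 open 0.113 F [-0.6  0.4  4.5] q1,q6 [-0.12 -0.04]
 turn units [0.   0.   0.11]  shift units [ 0.06  0.22 -0.01]
```

View pics/s3.png

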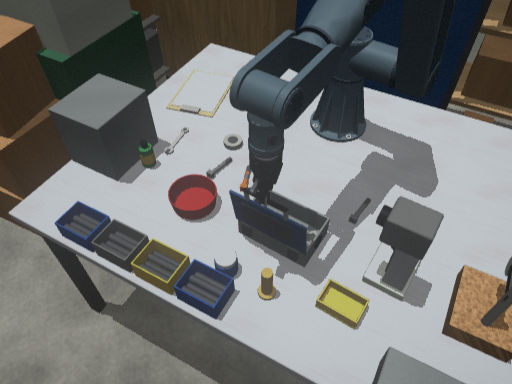

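Call:
step_arm --pt "0 0 0 0.2 0.03 0 0" --pt "0 0 0 0.15 0.04 0 0" --pt "0 0 0 0 0 0 0" --pt "0 0 0 0 0 0 0"

```text
time_s: 10.0
eef_pos: [0.7076, 0.0354, 0.2616]
eef_rot: [0.707, -0.706, 0.022, -0.031]
wrist_force: [0.8, 2.0, 5.1]
opening: 0.108
```

```bash
python3 - <<'E'
from h import *
b=barpos(1.8);go([b[0],b[1],b[2]-.0126],-4.25)
E
```

```text
t 10.0 pos [0.7076 0.0354 0.2616] yaw -4.3 open 0.108 F [0.8 2.  5.1] q1,q6 [-0.12 -0.04]
 turn units [-0.01 -0.01  0.11]  shift units [ 0.07  0.2  -0.02]
```

Nearly at the stop; release and lift off.

Call:
step_arm --pt "0 0 0 0.03 0 0 0.1" --pt "0 0 0 0 0 0 0.3" --pt "0 0 0 0 0 0 0.45" --pt "0 0 0 0 -0.5 0 0.45" --pt "0 0 0 0 -1 0 0.45" --pt "0 0 0 -1 -1 0 0.45" --pt "0 0 0 -1 0 0 0.5" --pt "0 0 0 -1 0 0 0.5" --pt "0 0 0 -1 0 0 0.5" --pt "0 0 0 -1 0 0 0.5"

```text
time_s: 11.0
eef_pos: [0.5558, 0.0462, 0.3351]
eef_rot: [-0.706, 0.707, -0.023, 0.03]
wrist_force: [0.4, 0.5, 0.2]
opening: 0.501
```

```bash
python3 - <<'E'
from h import *
go([.445,-.1708,.15],-100)
snap('scene','s4.png'); im,d=snap('top','t4.png')
for t in ('bolt_a','bolt_reject'):
        for b in bolts('top',t,d): print(t,*b)
E
```

```text
t 11.0 pos [0.5558 0.0462 0.3351] yaw -4.3 open 0.501 F [0.4 0.5 0.2] q1,q6 [-0.13 -0.06]
 turn units [-0.08 15.95  0.07]  shift units [ 7.76  6.17 -2.38]
bolt_a 0.53 261 mid [ 0.4406 -0.282 ] len 0.116 yaw 169.6 w+ 0.018 w- 0.024 z [0.005 0.015 0.024]
bolt_a 0.51 1942 mid [ 0.599  -0.0174] len 0.15 yaw 169.0 w+ 0.1 w- 0.103 z [0.001 0.038 0.215]
bolt_a 0.25 343 mid [ 0.7858 -0.0488] len 0.061 yaw -149.8 w+ 0.059 w- 0.065 z [0.035 0.068 0.074]
bolt_reject 0.52 212 mid [ 0.4427 -0.1715] len 0.114 yaw -161.2 w+ 0.013 w- 0.025 z [0.01  0.016 0.025]
```

View pics/s4.png

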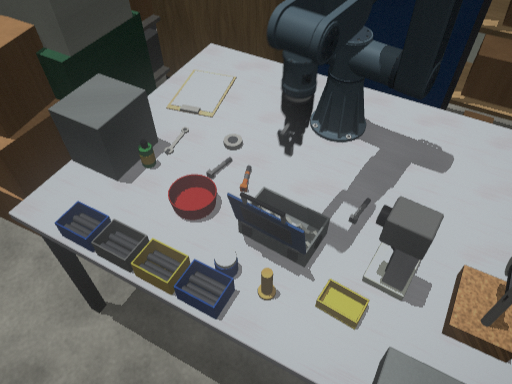

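View pics/t4.png

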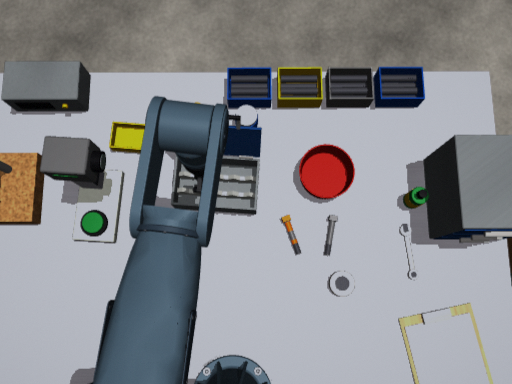

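Call:
step_arm --pt "0 1 0 0 0 0 0.5" --pt "0 1 0 0 0 0 0.5" --pt "0 1 0 0 0 0 0.5" --pt "0 1 0 0 0 0 0.5" --pt "0 1 0 0 0 0 0.5" --pt "0 1 0 0 0 0 0.5" --pt "0 1 0 0 0 0 0.5" --pt "0 1 0 0 0 0 0.5" --pt "0 1 0 0 0 0 0.5" --pt "0 1 0 0 0 0 0.5"

```text
time_s: 12.2
eef_pos: [0.5582, 0.0459, 0.3343]
eef_rot: [0.599, -0.596, 0.375, -0.38]
wrist_force: [0.2, -0.2, -0.3]
opening: 0.502
```

Call:
step_arm --pt "0 1 0 0 0 0 0.5" --pt "0 1 0 0 0 0 0.5" --pt "0 1 0 0 0 0 0.5" --pt "0 1 0 0 0 0 0.5" --pt "0 1 0 0 0 0 0.5" --pt "0 0.95 0 0 0 0 0.5"

```text
time_s: 12.8
eef_pos: [0.5582, 0.0459, 0.3343]
eef_rot: [-0.456, 0.451, -0.54, 0.545]
wrist_force: [-0.2, 0.1, 0.2]
opening: 0.5
```

```bash
python3 - <<'E'
from h import *
go([.443,-.281,.1],-100)
E
```

```text
t 12.8 pos [0.5582 0.0459 0.3343] yaw -100.2 open 0.5 F [-0.2  0.1  0.2] q1,q6 [-0.13  1.62]
 turn units [-0.08 -0.04 -0.01]  shift units [11.4   7.81 -1.89]
```

Call:
step_arm --pt "-0.08 0 0 0.95 0.4 -0.16 0.5" --pt "0 0 0 0.95 0.5 -0.16 0.5" --pt "0 0 0 0.95 0.6 -0.16 0.5" --pt "0 0 0 0.95 0.6 -0.16 0.5" --pt "0 0 0 0.95 0.6 -0.16 0.5" --pt "0 0 0 0.95 0.6 -0.16 0.5" --pt "0 0 0 0.95 0.7 -0.16 0.5" --pt "0 0 0 0.95 0.7 -0.16 0.5" --pt "0 0 0 0.95 0.7 -0.16 0.5" --pt "0 0 0 0.95 0.7 -0.16 0.5"

```text
time_s: 13.8
eef_pos: [0.461, -0.2283, 0.1503]
eef_rot: [-0.455, 0.454, -0.541, 0.542]
wrist_force: [-0.2, 0.3, -0.7]
opening: 0.5
```

Call:
step_arm --pt "0 0 0 0.95 0.5 -0.16 0.5" --pt "0 0 0 0.9 0.5 -0.1 0.5" --pt "0 0 0 0 0 0 0.5"

```text
time_s: 14.1
eef_pos: [0.4421, -0.2824, 0.1188]
eef_rot: [0.454, -0.454, 0.543, -0.541]
wrist_force: [-0.5, 1.1, 0.0]
opening: 0.504
```

```bash
cat >> h.py <<'E'
def wbolts(thing,fn):
    """wrist fisheye: depth-based cloud"""
    p,R,o=pose(); k=ctrl.get_calibration('wrist'); im,d=snap('wrist',fn)
    K=k['intrinsics']; out=[]
    for r in ctrl.silhouettes(thing,'wrist'):
        v,u=np.nonzero(r['pixels']&(d>0)); z=d[v,u]
        if len(z)<30: continue
        x=(u-K[0,2])/K[0,0]; y=(v-K[1,2])/K[1,1]; rr=np.hypot(x,y); s=np.tan(rr)/np.maximum(rr,1e-9)*z
        P=(np.stack([x*s,y*s,z],1)-k['t'])@k['R']
        P=P[(P[:,2]>.004)&(P[:,2]<.07)]
        if len(P)<30: continue
        c=np.median(P,0); Q=P[np.linalg.norm(P-c,axis=1)<.09]
        rect=cv2.minAreaRect(Q[:,:2].astype(np.float32)); q=Q[:,:2]; m=q.mean(0); V=np.linalg.svd(q-m,full_matrices=False)[2]; a=V[0]; sp=(q-m)@a
        mid=m+a*(sp.max()+sp.min())/2+V[1]*0
        print(round(r['p'],2),len(Q),'mid',mid.round(4),'len',round(np.ptp(sp),3),'yaw',round(np.degrees(np.arctan2(a[1],a[0])),1),'z',np.percentile(Q[:,2],[5,50,95]).round(3),'rect',np.round(rect[0],4),np.round(rect[1],3))
E
python3 - <<'E'
from h import *
go([.443,-.281,.1],-100)
wbolts('bolt_a','w5.png')
E
```

```text
t 14.1 pos [ 0.4421 -0.2824  0.1188] yaw -100.2 open 0.504 F [-0.5  1.1  0. ] q1,q6 [-0.79  0.95]
 turn units [ 0.02 -0.03 -0.01]  shift units [-0.05  0.63  0.02]
0.64 2557 mid [ 0.4415 -0.2805] len 0.117 yaw 169.2 z [0.012 0.017 0.025] rect [ 0.4415 -0.2807] [0.023 0.117]
```

View pics/w5.png

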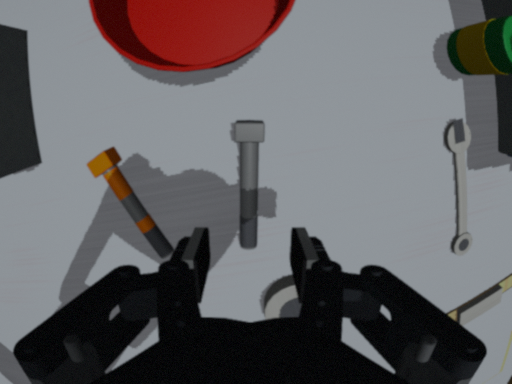

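Call:
step_arm --pt "0 0 0 -0.06 0.7 0 0.5" --pt "0 0 0 0 0.8 0 0.5" --pt "0 0 0 0 0.8 0 0.5" --pt "0 0 0 0 0.8 0 0.5" --pt "0 0 0 0 0.6 0 0.5" --pt "0 0 0 0 0 0 0.5" --pt "0 0 0 0 0 0 0.5"

```text
time_s: 14.9
eef_pos: [0.4444, -0.2773, 0.0104]
eef_rot: [-0.455, 0.455, -0.541, 0.541]
wrist_force: [0.7, 0.4, 0.2]
opening: 0.503
```

```bash
python3 - <<'E'
from h import *
go([.4415,-.2805,.005],-100.8)
E
```

```text
t 14.9 pos [ 0.4444 -0.2773  0.0104] yaw -99.9 open 0.503 F [0.7 0.4 0.2] q1,q6 [-0.79  0.96]
 turn units [-0.01  0.15 -0.01]  shift units [ 0.12  0.18 -0.07]
```

Call:
step_arm --pt "0 0.15 0 0.12 0.15 -0.07 0.5" --pt "0 0 0 0 0 0 0.3" --pt "0 0 0 0 0 0 0" --pt "0 0 0 0 0 0 0" --pt "0 0 0 0 0 0 0" --pt "0 0 0 0 0 0 0"

```text
time_s: 15.5
eef_pos: [0.4411, -0.2811, 0.0061]
eef_rot: [-0.451, 0.45, -0.545, 0.545]
wrist_force: [-1.7, 0.8, 7.4]
opening: 0.156
```

```bash
python3 - <<'E'
from h import *
go([.4415,-.2805,.15],-100.8)
E
```

```text
t 15.5 pos [ 0.4411 -0.2811  0.0061] yaw -100.9 open 0.156 F [-1.7  0.8  7.4] q1,q6 [-0.79  0.97]
 turn units [-0.01 -0.01 -0.  ]  shift units [-0.02 -4.8   0.01]
```

Call:
step_arm --pt "0 0 0 0 -0.3 0 0" --pt "0 0 0 0 -1 0 0" --pt "0 0 0 0 -1 0 0" --pt "0 0 0 0 -1 0 0" --pt "0 0 0 0 -1 0 0" --pt "0 0 0 0 -0.7 0 0" --pt "0 -1 0 0 0 0 0" --pt "0 -0.1 0 0 0 0 0"

```text
time_s: 16.3
eef_pos: [0.4408, -0.2809, 0.1563]
eef_rot: [-0.482, 0.481, -0.518, 0.518]
wrist_force: [0.2, -0.8, -2.2]
opening: 0.158
```

```bash
python3 - <<'E'
from h import *
go([*slot(0),.15],-94.25)
snap('wrist','w6.png')
# nest from top
im,d=snap('top','t6.png'); k=ctrl.get_calibration('top'); P=cloud(k,d,np.ones(d.shape,bool))
q=P[:,:2]-BOX; bx=q@BX; by=q@BYv
m=(abs(bx)<.09)&(abs(by)<.13)
for y0 in np.arange(-.115,.12,.01):
    s=m&(abs(by-y0)<.004)
    print(round(y0,3),[ (round(np.median(P[s&(abs(bx-x0)<.004),2]),3) if (s&(abs(bx-x0)<.004)).any() else None) for x0 in (-.071,-.05,-.036,-.024,-.012,0,.012,.024,.036,.05,.071)])
E
```

```text
t 16.3 pos [ 0.4408 -0.2809  0.1563] yaw -94.2 open 0.158 F [ 0.2 -0.8 -2.2] q1,q6 [-0.8   0.85]
 turn units [-0.01  0.01  0.  ]  shift units [-8.75  0.21  4.07]
-0.115 [np.float64(0.062), np.float64(0.08), np.float64(0.078), np.float64(0.078), np.float64(0.08), np.float64(0.079), np.float64(0.077), np.float64(0.077), np.float64(0.077), np.float64(0.075), np.float64(0.079)]
-0.105 [np.float64(0.053), np.float64(0.003), np.float64(0.004), np.float64(0.039), np.float64(0.005), np.float64(0.004), np.float64(0.004), np.float64(0.041), np.float64(0.005), np.float64(0.004), np.float64(0.057)]
-0.095 [np.float64(0.063), np.float64(0.004), np.float64(0.003), np.float64(0.048), np.float64(0.007), np.float64(0.005), np.float64(0.006), np.float64(0.047), None, np.float64(0.005), np.float64(0.055)]
-0.085 [np.float64(0.062), np.float64(0.005), np.float64(0.007), np.float64(0.04), np.float64(0.007), np.float64(0.006), np.float64(0.002), np.float64(0.037), np.float64(-0.0), np.float64(0.006), np.float64(0.063)]
-0.075 [np.float64(0.065), np.float64(0.006), np.float64(0.005), np.float64(0.032), np.
[... 3483 characters left out ...]
t64(0.038), np.float64(0.003), np.float64(0.006), np.float64(0.056)]
0.095 [np.float64(0.058), np.float64(0.006), np.float64(0.003), np.float64(0.046), np.float64(0.007), np.float64(0.006), np.float64(0.004), np.float64(0.05), None, np.float64(0.005), np.float64(0.057)]
0.105 [np.float64(0.052), np.float64(0.004), np.float64(0.002), np.float64(0.041), np.float64(0.006), np.float64(0.006), np.float64(0.007), np.float64(0.04), np.float64(0.007), np.float64(0.006), np.float64(0.055)]
0.115 [np.float64(0.054), np.float64(0.047), np.float64(0.057), np.float64(0.062), np.float64(0.062), np.float64(0.059), np.float64(0.043), np.float64(0.073), np.float64(0.064), np.float64(0.055), np.float64(0.07)]
```

View pics/w6.png

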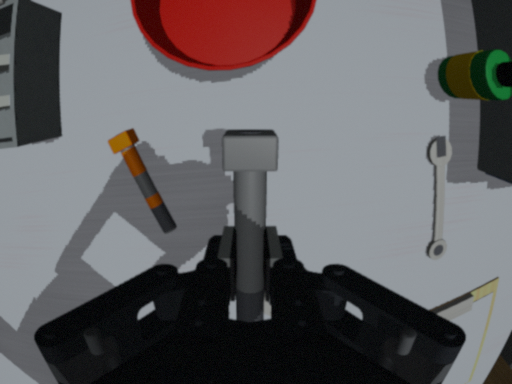

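View pics/t6.png

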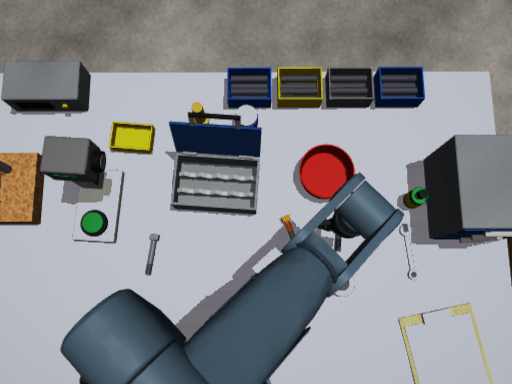

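Call:
step_arm --pt "0 0 0 -0.97 0 0.45 0" --pt "0 0 0 -0.97 0 0.45 0" --pt "0 0 0 -0.97 0 0.45 0" --pt "0 0 0 -0.97 0 0.45 0" --pt "0 0 0 -0.97 0 0.45 0" --pt "0 0 0 -0.97 0 0.45 0" --pt "0 0 0 -0.97 0 0.45 0" --pt "0 0 0 -0.97 0 0.45 0" --pt "0 0 0 -0.97 0 0.45 0" --pt "0 0 0 0 0 0 0"

```text
time_s: 17.4
eef_pos: [0.5819, -0.0252, 0.1544]
eef_rot: [0.482, -0.481, 0.519, -0.517]
wrist_force: [-0.5, -0.6, -2.0]
opening: 0.155
```

```bash
python3 - <<'E'
from h import *
go([*slot(0),.04],-94.25)
E
```

```text
t 17.4 pos [ 0.5819 -0.0252  0.1544] yaw -94.2 open 0.155 F [-0.5 -0.6 -2. ] q1,q6 [-0.25  1.39]
 turn units [ 0.01  0.01 -0.02]  shift units [0.09 3.81 0.01]
```

Call:
step_arm --pt "0 0 0 0.09 0.5 0 0" --pt "0 0 0 0 0.8 0 0" --pt "0 0 0 0 0.8 0 0" --pt "0 0 0 0 0.7 0 0" --pt "0 0 0 0 0 0 0" --pt "0 0 0 0 0 0 0"

```text
time_s: 18.0
eef_pos: [0.5801, -0.0321, 0.0704]
eef_rot: [0.48, -0.481, 0.52, -0.518]
wrist_force: [0.5, -0.7, -1.3]
opening: 0.155
```

```bash
python3 - <<'E'
from h import *
go([*slot(0),.04],-94.25)
E
```

```text
t 18.0 pos [ 0.5801 -0.0321  0.0704] yaw -94.4 open 0.155 F [ 0.5 -0.7 -1.3] q1,q6 [-0.26  1.39]
 turn units [ 0.02 -0.02 -0.01]  shift units [-0.14  1.01  0.06]
```

Call:
step_arm --pt "0 0 0 -0.13 0.2 0.06 0" --pt "0 0 0 0 0.3 0 0" --pt "0 0 0 0 0.3 0 0" --pt "0 0 0 0 0 0 0"

```text
time_s: 18.4
eef_pos: [0.5821, -0.0272, 0.0458]
eef_rot: [0.481, -0.481, 0.519, -0.517]
wrist_force: [0.3, 0.6, -2.4]
opening: 0.157
```

```bash
python3 - <<'E'
from h import *
go([*slot(0),.038],-94.25)
snap('wrist','w7.png')
E
```

```text
t 18.4 pos [ 0.5821 -0.0272  0.0458] yaw -94.3 open 0.157 F [ 0.3  0.6 -2.4] q1,q6 [-0.25  1.39]
 turn units [ 0.02 -0.   -0.01]  shift units [0.03 0.26 0.  ]
```

View pics/w7.png

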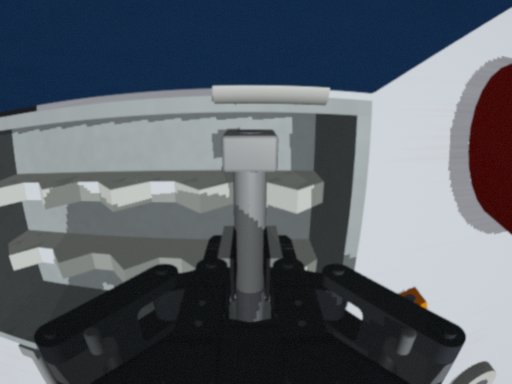

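Call:
step_arm --pt "0 0 0 0.02 0.15 0 0" --pt "0 0 0 0 0.1 0 0" --pt "0 0 0 0 0 0 0"

```text
time_s: 18.75
eef_pos: [0.5829, -0.0281, 0.0395]
eef_rot: [0.481, -0.481, 0.519, -0.518]
wrist_force: [-0.0, 0.9, -2.3]
opening: 0.16
```

```bash
python3 - <<'E'
from h import *
go([*slot(0),.038],-94.25)
E
```

```text
t 18.8 pos [ 0.5829 -0.0281  0.0395] yaw -94.3 open 0.16 F [-0.   0.9 -2.3] q1,q6 [-0.25  1.39]
 turn units [ 0.01 -0.   -0.01]  shift units [ 0.    0.05 -0.03]
```

Call:
step_arm --pt "0 0 0 0 0.1 0 0" --pt "0 0 0 0 0 0 0" --pt "0 0 0 0 0 0 0.2" --pt "0 0 0 0 0 0 0.3" --pt "0 0 0 0 0 0 0.42" --pt "0 0 0 0 -0.3 0 0.42" --pt "0 0 0 0 -1 0 0.42" --pt "0 0 0 0 -1 0 0.42" --pt "0 0 0 0 -1 0 0.5" --pt "0 0 0 0 -1 0 0.5"

```text
time_s: 19.75
eef_pos: [0.5832, -0.0283, 0.1678]
eef_rot: [-0.481, 0.481, -0.518, 0.518]
wrist_force: [-0.0, 0.2, -0.3]
opening: 0.502
```

```bash
python3 - <<'E'
from h import *
snap('wrist','w8.png')
im,d=ctrl.camera('top')
for b in bolts('top','bolt_reject',d): print(*b)
go([.4427,-.171,.12],-70.8)
E
```

```text
0.81 267 mid [ 0.4444 -0.1707] len 0.121 yaw -160.4 w+ 0.019 w- 0.024 z [0.001 0.016 0.025]
0.44 875 mid [0.6542 0.1033] len 0.143 yaw -78.7 w+ 0.052 w- 0.082 z [0.002 0.076 0.235]
t 19.9 pos [ 0.585  -0.0287  0.1692] yaw -94.3 open 0.498 F [-0.5  0.6 -0.6] q1,q6 [-0.25  1.39]
 turn units [-0.05 -3.91  0.01]  shift units [ 2.92  1.64 -6.04]
```

View pics/w8.png

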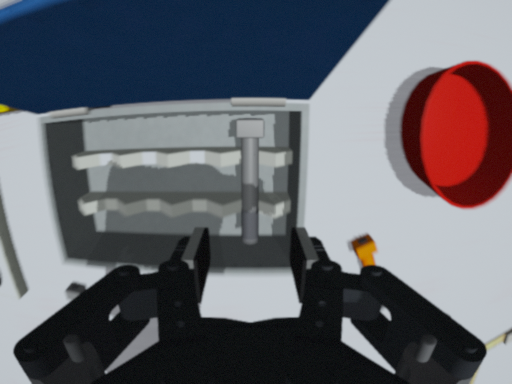

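Call:
step_arm --pt "0 -1 0 0 0 0 0.5" --pt "0 -1 0 0 0 0 0.5" --pt "0 -1 0 0 0 0 0.5" --pt "0 -0.9 0 0 0 0 0.5" --pt "0 0 0 0.48 0 -1 0.5" --pt "0 0 0 0.48 0 -1 0.5" --pt "0 0 0 0.48 0 -1 0.5" --pt "0 0 0 0.48 0.3 -1 0.5" --pt "0 0 0 0.48 0.6 -1 0.5" --pt "0 0 0 0.5 0.7 -1 0.5"

```text
time_s: 20.9
eef_pos: [0.4404, -0.1699, 0.117]
eef_rot: [0.576, -0.576, 0.41, -0.41]
wrist_force: [0.0, -1.2, -0.0]
opening: 0.496
```

Call:
step_arm --pt "0 0 0 0 0 0 0.5"

```text
time_s: 21.0
eef_pos: [0.437, -0.1696, 0.1141]
eef_rot: [-0.575, 0.575, -0.414, 0.408]
wrist_force: [0.3, 0.9, -0.1]
opening: 0.5
```

```bash
python3 - <<'E'
from h import *
wbolts('bolt_reject','w9.png')
go([.4427,-.171,.005],-70.8)
E
```

```text
0.75 2796 mid [ 0.4432 -0.17  ] len 0.117 yaw -160.9 z [0.012 0.017 0.025] rect [ 0.4432 -0.1699] [0.117 0.024]
t 21.1 pos [ 0.4407 -0.1692  0.1168] yaw -71.0 open 0.5 F [ 0.1 -0.3  0.2] q1,q6 [-0.62  0.62]
 turn units [ 0.01 -0.03 -0.03]  shift units [0.08 3.73 0.04]
```

View pics/w9.png

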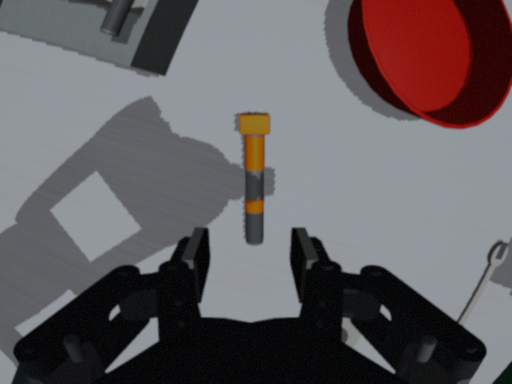

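Call:
step_arm --pt "0 0 0 0.04 0.8 0.07 0.5" --pt "0 0 0 0 0.8 0 0.5" --pt "0 0 0 0 0.8 0 0.5" --pt "0 0 0 0 0.8 0 0.5" --pt "0 0 0 0 0.4 0 0.5" --pt "0 0 0 0 0 0 0.5" --pt "0 0 0 0 0 0 0.5"

```text
time_s: 21.8
eef_pos: [0.4449, -0.1697, 0.0104]
eef_rot: [0.577, -0.576, 0.41, -0.41]
wrist_force: [0.8, 0.5, 0.9]
opening: 0.5
```

```bash
python3 - <<'E'
from h import *
go([.4432,-.170,.005],-70.9)
E
```

```text
t 21.8 pos [ 0.4449 -0.1697  0.0104] yaw -70.8 open 0.5 F [0.8 0.5 0.9] q1,q6 [-0.61  0.62]
 turn units [-0.01  0.01 -0.  ]  shift units [-0.01  0.18 -0.06]
```

Call:
step_arm --pt "0 0 0 0 0.15 -0.06 0.5" --pt "0 0 0 0 0 0 0.3" --pt "0 0 0 0 0 0 0" --pt "0 0 0 0 0 0 0" --pt "0 0 0 0 0 0 0" --pt "0 0 0 0 0 0 0"

```text
time_s: 22.4
eef_pos: [0.4427, -0.1706, 0.006]
eef_rot: [0.576, -0.576, 0.41, -0.41]
wrist_force: [-1.6, 0.6, 6.8]
opening: 0.152
```

```bash
python3 - <<'E'
from h import *
go([.4432,-.170,.155],-94.25)
E
```

```text
t 22.4 pos [ 0.4427 -0.1706  0.006 ] yaw -70.9 open 0.152 F [-1.6  0.6  6.8] q1,q6 [-0.62  0.62]
 turn units [-0.01  3.9  -0.  ]  shift units [-0.02 -4.97  0.02]
```

Call:
step_arm --pt "0 0 0 0 -0.4 0 0" --pt "0 0 0 0 -1 0 0" --pt "0 0 0 0 -1 0 0" --pt "0 0 0 0 -1 0 0" --pt "0 0 0 0 -1 0 0" --pt "0 0 0 0 -0.6 0 0" --pt "0 1 0 0 0 0 0" --pt "0 1 0 0 0 0 0" --pt "0 1 0 0 0 0 0" --pt "0 0.9 0 0 0 0 0"

```text
time_s: 23.4
eef_pos: [0.4421, -0.1703, 0.1558]
eef_rot: [0.48, -0.48, 0.519, -0.519]
wrist_force: [0.3, 1.1, -1.5]
opening: 0.159
```

Call:
step_arm --pt "0 0 0 -0.95 0 0.6 0" --pt "0 0 0 -0.95 0 0.6 0" --pt "0 0 0 -0.95 0 0.6 0" --pt "0 0 0 -0.95 0 0.6 0" --pt "0 0 0 -0.95 0 0.6 0" --pt "0 0 0 -0.95 0 0.6 0" --pt "0 0 0 -0.95 0 0.6 0" --pt "0 0 0 0 0 0 0"

```text
time_s: 24.2
eef_pos: [0.5843, 0.0222, 0.1561]
eef_rot: [0.483, -0.481, 0.518, -0.517]
wrist_force: [-0.6, -0.1, -1.9]
opening: 0.159
```

```bash
python3 - <<'E'
from h import *
go([*slot(1),.038],-94.25)
snap('wrist','w10.png')
E
```

```text
t 24.2 pos [0.5843 0.0222 0.1561] yaw -94.1 open 0.159 F [-0.6 -0.1 -1.9] q1,q6 [-0.17  1.48]
 turn units [-0.01  0.03 -0.02]  shift units [0.08 3.94 0.05]
```

View pics/w10.png

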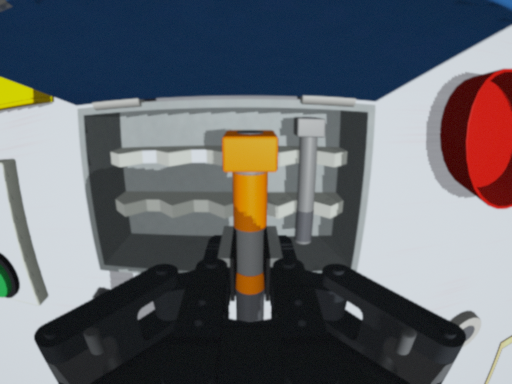

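Call:
step_arm --pt "0 0 0 0.05 0.5 0.05 0" --pt "0 0 0 0 0.8 0 0" --pt "0 0 0 0 0.8 0 0" --pt "0 0 0 0 0.7 0 0" --pt "0 0 0 0 0.3 0 0" --pt "0 0 0 0 0 0 0" --pt "0 0 0 0 0 0 0"

```text
time_s: 24.95
eef_pos: [0.5844, 0.017, 0.0629]
eef_rot: [0.481, -0.481, 0.519, -0.518]
wrist_force: [-0.8, 0.6, -1.3]
opening: 0.16
```

```bash
python3 - <<'E'
from h import *
go([*slot(1),.038],-94.25)
E
```

```text
t 24.9 pos [0.5844 0.017  0.0629] yaw -94.3 open 0.16 F [-0.8  0.6 -1.3] q1,q6 [-0.17  1.47]
 turn units [-0.01 -0.01 -0.01]  shift units [-0.1   0.83  0.03]
```

Call:
step_arm --pt "0 0 0 -0.09 0.2 0.03 0" --pt "0 0 0 0 0.25 0 0" --pt "0 0 0 0 0.2 0 0" --pt "0 0 0 0 0.15 0 0" --pt "0 0 0 0 0.1 0 0" --pt "0 0 0 0 0 0 0"

```text
time_s: 25.55
eef_pos: [0.5855, 0.0204, 0.0376]
eef_rot: [0.481, -0.481, 0.519, -0.518]
wrist_force: [-7.9, 1.1, 18.4]
opening: 0.151
```

```bash
python3 - <<'E'
from h import *
go([*slot(1),.038],-94.25)
E
```

```text
t 25.6 pos [0.5855 0.0204 0.0376] yaw -94.2 open 0.151 F [-7.9  1.1 18.4] q1,q6 [-0.17  1.48]
 turn units [ 0.01  0.   -0.01]  shift units [ 0.02 -0.01  0.01]
```

Call:
step_arm --pt "0 0 0 0 -0.08 0 0" --pt "0 0 0 0 0 0 0.2" --pt "0 0 0 0 0 0 0.3" --pt "0 0 0 0 0 0 0.42" --pt "0 0 0 0 -0.3 0 0.42" --pt "0 0 0 0 -1 0 0.42" --pt "0 0 0 0 -1 0 0.42" --pt "0 0 0 0 -1 0 0.5" --pt "0 0 0 0 -1 0 0.5" --pt "0 0 0 0 0 0 0.5"

```text
time_s: 26.55
eef_pos: [0.5886, 0.0197, 0.1727]
eef_rot: [-0.483, 0.479, -0.516, 0.521]
wrist_force: [0.4, -1.2, 0.2]
opening: 0.499
```

```bash
python3 - <<'E'
from h import *
snap('wrist','w11.png')
im,d=snap('top','t11.png')
for b in bolts('top','bolt_a',d): print(*b)
im,d=snap('scene','s11.png')
for b in bolts('scene','bolt_a',d): print(*b)
go([.390,.2305,.12],-99.5)
E
```

```text
0.63 410 mid [ 0.6749 -0.0592] len 0.05 yaw -73.5 w+ 0.042 w- 0.033 z [0.096 0.182 0.273]
0.61 177 mid [ 0.5707 -0.0291] len 0.091 yaw 174.4 w+ 0.016 w- 0.015 z [0.04  0.047 0.052]
0.38 381 mid [0.4783 0.3929] len 0.064 yaw -124.5 w+ 0.055 w- 0.05 z [0.043 0.051 0.057]
0.58 1096 mid [0.6968 0.0445] len 0.177 yaw 85.9 w+ 0.021 w- 0.023 z [0.089 0.186 0.273]
0.44 153 mid [0.3905 0.232 ] len 0.119 yaw -8.6 w+ 0.021 w- 0.013 z [0.011 0.017 0.025]
0.17 958 mid [0.6722 0.0588] len 0.178 yaw 83.5 w+ 0.023 w- 0.024 z [0.008 0.075 0.265]
t 26.8 pos [0.5843 0.0203 0.1654] yaw -94.3 open 0.501 F [ 0.2 -0.4  0.1] q1,q6 [-0.17  1.48]
 turn units [ 0.02  0.87 -0.01]  shift units [-5.84  1.51 -7.55]
```

View pics/w11.png

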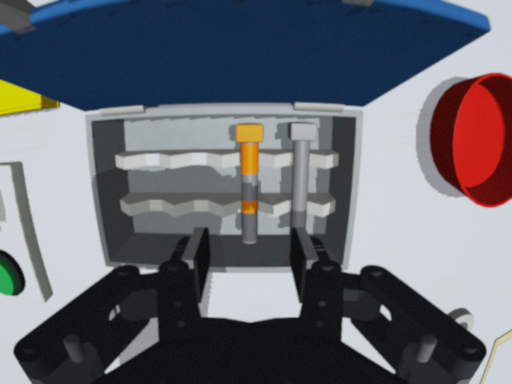

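View pics/s11.png

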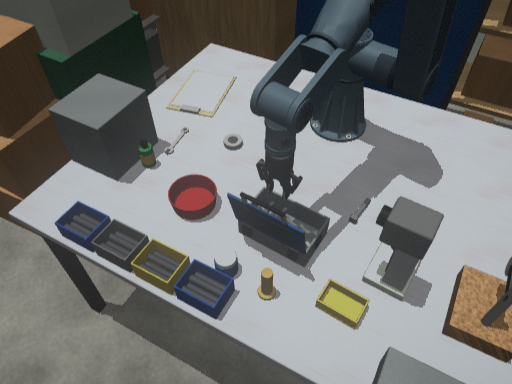

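Call:
step_arm --pt "0 0.87 0 0 0 0 0.5" --pt "0 0 0 -0.73 0 -0.94 0.5" --pt "0 0 0 -0.73 0 -0.94 0.5" --pt "0 0 0 -0.73 0 -0.94 0.5" --pt "0 0 0 -0.73 0 -0.94 0.5" --pt "0 0 0 -0.73 0.3 -0.94 0.5" --pt "0 0 0 -0.73 0.3 -0.94 0.5" --pt "0 0 0 -0.73 0.4 -0.94 0.5" --pt "0 0 0 -0.73 0.4 -0.94 0.5" --pt "0 0 0 0 0 0 0.5"

```text
time_s: 27.8
eef_pos: [0.3865, 0.2316, 0.1219]
eef_rot: [0.456, -0.46, 0.54, -0.537]
wrist_force: [0.1, -0.8, 0.2]
opening: 0.501
```

```bash
python3 - <<'E'
from h import *
wbolts('bolt_a','w12.png')
go([.390,.2305,.005],-99.5)
E
```

```text
0.93 2587 mid [0.39  0.233] len 0.117 yaw 171.1 z [0.012 0.017 0.025] rect [0.39   0.2328] [0.024 0.117]
0.54 159 mid [ 0.5402 -0.0389] len 0.053 yaw -74.3 z [0.041 0.048 0.051] rect [ 0.5376 -0.0394] [0.014 0.052]
t 27.9 pos [0.3906 0.2303 0.124 ] yaw -99.4 open 0.498 F [-0.3 -1.3  0.4] q1,q6 [0.27 2.  ]
 turn units [0.02 0.02 0.  ]  shift units [-0.    3.97 -0.02]
```

View pics/w12.png

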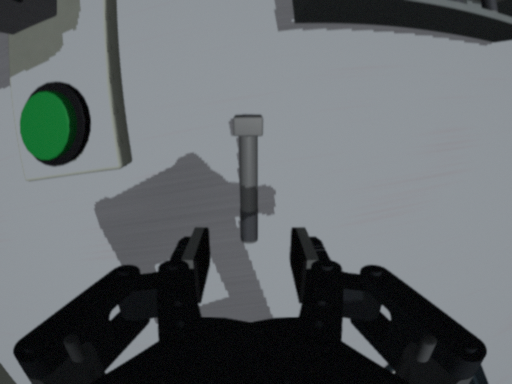

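Call:
step_arm --pt "0 -0.08 0 -0.08 0.8 0 0.5" --pt "0 0 0 0 0.8 0 0.5" --pt "0 0 0 0 0.8 0 0.5" --pt "0 0 0 0 0.8 0 0.5" --pt "0 0 0 0 0.6 0 0.5" --pt "0 0 0 0 0 0 0.5" --pt "0 0 0 0 0 0 0.5"

```text
time_s: 28.6
eef_pos: [0.3929, 0.232, 0.0112]
eef_rot: [0.459, -0.459, 0.538, -0.538]
wrist_force: [0.4, 0.4, 0.5]
opening: 0.498
```

```bash
python3 - <<'E'
from h import *
go([.390,.233,.005],-98.9)
E
```

```text
t 28.6 pos [0.3929 0.232  0.0112] yaw -99.1 open 0.498 F [0.4 0.4 0.5] q1,q6 [0.27 2.  ]
 turn units [ 0.   -0.03 -0.01]  shift units [-0.02  0.21 -0.1 ]
```

Call:
step_arm --pt "0 0 0 -0.02 0.17 -0.1 0.5" --pt "0 0 0 0 0 0 0.3" --pt "0 0 0 0 0 0 0" --pt "0 0 0 0 0 0 0" --pt "0 0 0 0 0 0 0" --pt "0 0 0 0 0 0 0"

```text
time_s: 29.2
eef_pos: [0.3896, 0.2339, 0.0066]
eef_rot: [0.46, -0.459, 0.538, -0.538]
wrist_force: [-2.9, -1.3, 6.9]
opening: 0.154
```

Call:
step_arm --pt "0 0 0 0 -0.4 0 0" --pt "0 0 0 0 -1 0 0" --pt "0 0 0 0 -1 0 0" --pt "0 0 0 0 -1 0 0" --pt "0 0 0 0 -1 0 0" --pt "0 0 0 0 -0.6 0 0" --pt "0 -0.8 0 0 0 0 0"

```text
time_s: 29.9
eef_pos: [0.3911, 0.2343, 0.1596]
eef_rot: [-0.484, 0.479, -0.517, 0.518]
wrist_force: [0.8, -0.6, -3.1]
opening: 0.155
```

```bash
python3 - <<'E'
from h import *
go([*slot(2),.155],-94.25)
snap('wrist','w13.png')
E
```

```text
t 29.9 pos [0.3911 0.2343 0.1596] yaw -94.1 open 0.155 F [ 0.8 -0.6 -3.1] q1,q6 [0.28 1.92]
 turn units [-0.06  0.02 -0.03]  shift units [5.05 0.15 7.  ]
```

View pics/w13.png

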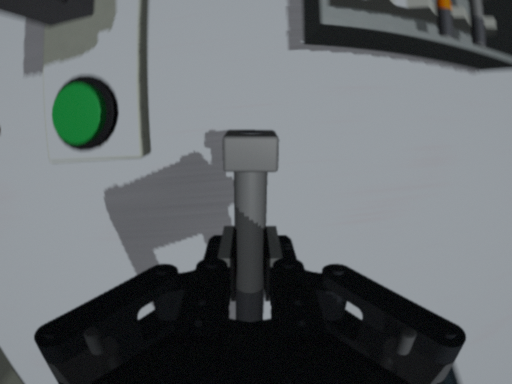

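Call:
step_arm --pt "0 0 0 0.43 0 0.87 0" --pt "0 0 0 0.43 0 0.87 0" --pt "0 0 0 0.43 0 0.87 0" --pt "0 0 0 0.43 0 0.87 0" --pt "0 0 0 0.43 0 0.87 0" --pt "0 0 0 0.43 0 0.87 0" --pt "0 0 0 0.43 0 0.87 0" --pt "0 0 0 0.43 0 0.87 0" --pt "0 0 0 0 0 0 0" --pt "0 0 0 0 0 0 0"

```text
time_s: 30.95
eef_pos: [0.5892, 0.1151, 0.1551]
eef_rot: [0.481, -0.481, 0.519, -0.518]
wrist_force: [-0.9, -0.1, -2.5]
opening: 0.157
```

```bash
python3 - <<'E'
from h import *
go([*slot(3),.038],-94.25)
E
```

```text
t 30.9 pos [0.5892 0.1151 0.1551] yaw -94.3 open 0.157 F [-0.9 -0.1 -2.5] q1,q6 [-0.01  1.64]
 turn units [ 0.02 -0.01 -0.01]  shift units [-0.02  3.9   0.11]
```

Call:
step_arm --pt "0 0 0 -0.02 0.5 0.11 0" --pt "0 0 0 0 0.8 0 0" --pt "0 0 0 0 0.8 0 0" --pt "0 0 0 0 0.7 0 0" --pt "0 0 0 0 0.3 0 0" --pt "0 0 0 0 0 0 0" --pt "0 0 0 0 0 0 0"

```text
time_s: 31.65
eef_pos: [0.5933, 0.1161, 0.0632]
eef_rot: [0.482, -0.481, 0.518, -0.518]
wrist_force: [0.3, -0.1, -1.6]
opening: 0.157
```

```bash
python3 - <<'E'
from h import *
go([*slot(3),.038],-94.25)
snap('wrist','w14.png')
E
```

```text
t 31.6 pos [0.5933 0.1161 0.0632] yaw -94.2 open 0.157 F [ 0.3 -0.1 -1.6] q1,q6 [-0.    1.64]
 turn units [-0.    0.01 -0.01]  shift units [ 0.02  0.84 -0.02]
```

View pics/w14.png

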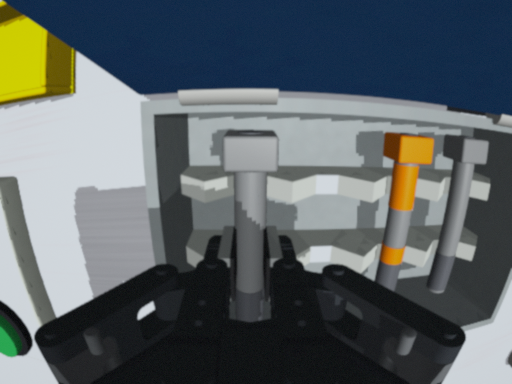

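Call:
step_arm --pt "0 0 0 0.02 0.25 0 0" --pt "0 0 0 0 0.25 0 0" --pt "0 0 0 0 0.2 0 0" --pt "0 0 0 0 0.15 0 0" --pt "0 0 0 0 0 0 0"

```text
time_s: 32.2
eef_pos: [0.5932, 0.1152, 0.0384]
eef_rot: [0.481, -0.481, 0.518, -0.518]
wrist_force: [-3.7, -1.2, 8.8]
opening: 0.158
```

```bash
python3 - <<'E'
from h import *
go([*slot(3),.038],-94.25)
E
```

```text
t 32.2 pos [0.5932 0.1152 0.0384] yaw -94.2 open 0.158 F [-3.7 -1.2  8.8] q1,q6 [-0.    1.64]
 turn units [ 0.01  0.01 -0.01]  shift units [-0.01  0.01 -0.02]
```

Call:
step_arm --pt "0 0 0 0 -0.03 0 0" --pt "0 0 0 0 0 0 0.2" --pt "0 0 0 0 0 0 0.3" --pt "0 0 0 0 0 0 0.42" --pt "0 0 0 0 -0.3 0 0.42" --pt "0 0 0 0 -1 0 0.42" --pt "0 0 0 0 -1 0 0.42" --pt "0 0 0 0 -1 0 0.45" --pt "0 0 0 0 -1 0 0.45" --pt "0 0 0 0 -1 -1 0.45"

```text
time_s: 33.2
eef_pos: [0.5654, 0.1166, 0.1995]
eef_rot: [-0.482, 0.48, -0.518, 0.519]
wrist_force: [-0.3, -0.4, 0.5]
opening: 0.451
```

```bash
python3 - <<'E'
from h import *
snap('wrist','w15.png')
b=barpos(1.79);print(b)
go([b[0]-.12,b[1]+.009,b[2]+.08],-4.25)
E
```

```text
[0.70768612 0.03478889 0.26849672]
t 33.2 pos [0.5626 0.118  0.2044] yaw -94.2 open 0.451 F [2.1 2.8 2.6] q1,q6 [-0.    1.64]
 turn units [ -0.05 -14.99   0.03]  shift units [ 1.02 -4.8  -2.41]
```

View pics/w15.png

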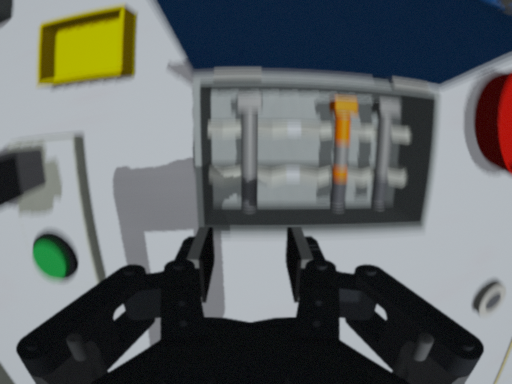

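Call:
step_arm --pt "0 0 0 0 -1 -0.5 0.45" --pt "0 0 0 0 -1 0 0.45" --pt "0 0 0 0 -1 0 0.45" --pt "0 0 0 0 -1 0 0.45" --pt "0 0 0 0 -0.8 0 0.45" --pt "0 -1 0 0 0 0 0.45" --pt "0 -1 0 0 0 0 0.45" --pt "0 -1 0 0 0 0 0.45" --pt "0 -1 0 0 0 0 0.45" --pt "0 -1 0 0 0 0 0.45"

```text
time_s: 34.25
eef_pos: [0.5481, 0.1183, 0.3418]
eef_rot: [0.6, -0.599, 0.374, -0.375]
wrist_force: [0.4, -0.7, 0.4]
opening: 0.449
```

Call:
step_arm --pt "0 -1 0 0 0 0 0.45" --pt "0 -1 0 0 0 0 0.45" --pt "0 -1 0 0 0 0 0.45" --pt "0 -1 0 0 0 0 0.45" --pt "0 -1 0 0 0 0 0.45" --pt "0 -1 0 0 0 0 0.45" --pt "0 -1 0 0 0 0 0.45" --pt "0 -1 0 0 0 0 0.45" --pt "0 -1 0 0 0 0 0.45" --pt "0 -1 0 0 0 0 0.45"

```text
time_s: 35.25
eef_pos: [0.5481, 0.1183, 0.3418]
eef_rot: [0.707, -0.706, 0.024, -0.025]
wrist_force: [-0.2, 0.1, 0.3]
opening: 0.447
```

```bash
python3 - <<'E'
from h import *
b=barpos(1.8);print(b)
go([b[0],b[1],b[2]+.06],-4.25)
for c in ('top','scene'):
    im,d=snap(c,c+'16.png'); k=ctrl.get_calibration(c); P=cloud(k,d,im.max(2)<60)
    q=P[:,:2]-BOX; m=(abs(q@BYv)<.05)&(q@BX>.08)&(q@BX<.16)&(P[:,2]>.24)&(P[:,2]<.29); Q=P[m]; print(c,len(Q),(Q[:,:2]-BOX)@BX.round(3) if len(Q)<2 else np.percentile((Q[:,:2]-BOX)@BX,[2,50,98]),np.percentile(Q[:,2],[2,50,98]),np.percentile((Q[:,:2]-BOX)@BYv,[2,98]))
E
```

```text
[0.70954366 0.03465085 0.26803101]
t 35.2 pos [0.5481 0.1183 0.3418] yaw -4.0 open 0.447 F [-0.2  0.1  0.3] q1,q6 [0.   0.07]
 turn units [-0.01  0.05  0.01]  shift units [ 5.57  0.46 -2.38]
top 162 [0.11729578 0.12235573 0.12890764] [0.266892   0.27142922 0.27679268] [-0.04781385  0.04776579]
scene 133 [0.119107   0.12639027 0.13037164] [0.26831157 0.27313331 0.27681159] [-0.04565597  0.04821406]
```

View pics/scene16.png

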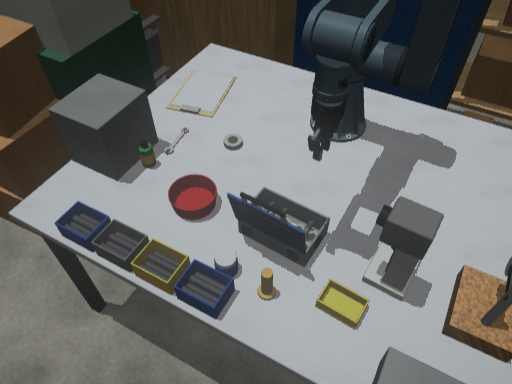

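Call:
step_arm --pt "0 0.05 0 0.93 0 -0.4 0.45" --pt "0 0 0 0.93 0 -0.4 0.45" --pt "0 0 0 0.93 0 -0.4 0.45" --pt "0 0 0 0.93 0 -0.4 0.45" --pt "0 0 0 0.93 0 -0.4 0.45" --pt "0 0 0 0.93 0 -0.4 0.45" --pt "0 0 0 0 0 0 0.45" --pt "0 0 0 0 0 0 0.45"

```text
time_s: 36.15
eef_pos: [0.7094, 0.0332, 0.3404]
eef_rot: [0.707, -0.706, 0.029, -0.028]
wrist_force: [-0.3, 0.9, 0.8]
opening: 0.449
```

```bash
python3 - <<'E'
from h import *
b=barpos(1.8)
go([b[0],b[1],.256],-4.25)
snap('wrist','w17.png')
E
```

```text
t 36.1 pos [0.7094 0.0332 0.3404] yaw -4.7 open 0.449 F [-0.3  0.9  0.8] q1,q6 [-0.12 -0.04]
 turn units [-0.01 -0.07 -0.01]  shift units [-0.    2.81  0.05]
```

View pics/w17.png

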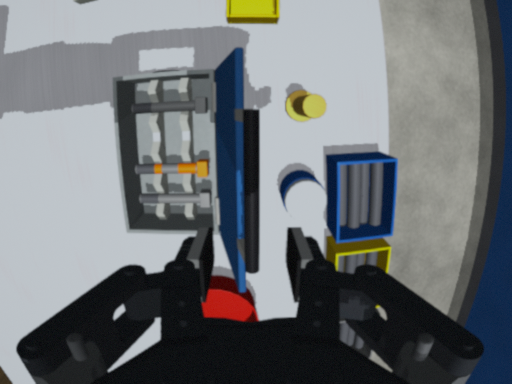

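Call:
step_arm --pt "0 -0.07 0 0 0.6 0.05 0.45" --pt "0 0 0 0 0.8 0 0.45" --pt "0 0 0 0 0.8 0 0.45" --pt "0 0 0 0 0.6 0 0.45" --pt "0 0 0 0 0 0 0.45" --pt "0 0 0 0 0 0 0.2" --pt "0 0 0 0 0 0 0" --pt "0 0 0 0 0 0 0" --pt "0 0 0 0 0 0 0" --pt "0 0 0 0 0 0 0"

```text
time_s: 37.2
eef_pos: [0.7109, 0.0353, 0.2595]
eef_rot: [0.707, -0.706, 0.024, -0.027]
wrist_force: [1.6, 1.7, 6.4]
opening: 0.111
```

```bash
python3 - <<'E'
from h import *
b=barpos(1.8)
go([b[0],b[1],.256],-4.25)
th=np.r_[np.arange(1.8,-.05,-.1)]
a=th+.0208; x=-6.4*np.cos(a); y=-6.4*np.sin(a)
for i in range(len(th)-1): print(th[i+1].round(2),round(x[i+1]-x[i],2),round(y[i+1]-y[i],2))
E
```

```text
t 37.2 pos [0.7109 0.0353 0.2595] yaw -4.1 open 0.111 F [1.6 1.7 6.4] q1,q6 [-0.12 -0.05]
 turn units [-0.01  0.03  0.04]  shift units [-0.04  0.12 -0.03]
1.7 -0.63 -0.13
1.6 -0.64 -0.06
1.5 -0.64 -0.0
1.4 -0.64 0.06
1.3 -0.63 0.13
1.2 -0.61 0.19
1.1 -0.59 0.25
1.0 -0.56 0.31
0.9 -0.53 0.36
0.8 -0.49 0.41
0.7 -0.45 0.46
0.6 -0.4 0.5
0.5 -0.35 0.54
0.4 -0.29 0.57
0.3 -0.23 0.6
0.2 -0.17 0.62
0.1 -0.11 0.63
-0.0 -0.05 0.64
```

Call:
step_arm --pt "0 0 0 -0.63 -0.2 0 0" --pt "0 0 0 -0.64 -0.06 0 0" --pt "0 0 0 -0.64 0 0 0" --pt "0 0 0 -0.64 0.06 0 0" --pt "0 0 0 -0.63 0.13 0 0" --pt "0 0 0 -0.61 0.19 0 0" --pt "0 0 0 -0.59 0.25 0 0" --pt "0 0 0 -0.56 0.31 0 0" --pt "0 0 0 0 0 0 0"

```text
time_s: 38.1
eef_pos: [0.5592, 0.0462, 0.2358]
eef_rot: [0.707, -0.706, 0.026, -0.024]
wrist_force: [-3.4, 2.1, 2.5]
opening: 0.103
```

```bash
python3 - <<'E'
from h import *
b=barpos(1.0)
go([b[0],b[1],b[2]-.009],-4.25)
E
```

```text
t 38.1 pos [0.5592 0.0462 0.2358] yaw -4.1 open 0.103 F [-3.4  2.1  2.5] q1,q6 [-0.13 -0.06]
 turn units [-0.01  0.03 -0.04]  shift units [ 0.1  -0.03 -0.01]
```

Call:
step_arm --pt "0 0 0 -0.5 0.36 0 0" --pt "0 0 0 -0.49 0.41 0 0" --pt "0 0 0 -0.45 0.46 0 0" --pt "0 0 0 -0.4 0.5 0 0" --pt "0 0 0 -0.35 0.54 0 0" --pt "0 0 0 -0.29 0.57 0 0" --pt "0 0 0 -0.12 0.3 0 0" --pt "0 0 0 -0.12 0.3 0 0" --pt "0 0 0 0 0 0 0"

```text
time_s: 39.0
eef_pos: [0.4803, 0.0529, 0.1325]
eef_rot: [0.708, -0.705, 0.026, -0.026]
wrist_force: [2.9, 8.6, -3.4]
opening: 0.113
```

```bash
python3 - <<'E'
from h import *
b=barpos(0)
go([b[0],b[1],b[2]-.009],-4.25)
snap('scene','s18.png')
E
```

```text
t 39.0 pos [0.4803 0.0529 0.1325] yaw -4.2 open 0.113 F [ 2.9  8.6 -3.4] q1,q6 [-0.14 -0.07]
 turn units [-0.04  0.01 -0.01]  shift units [-0.32  1.85 -0.04]
```

View pics/s18.png

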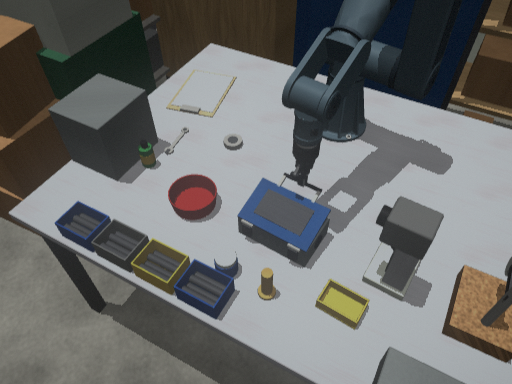

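Call:
step_arm --pt "0 0 0 -0.06 0.22 -0.04 0" --pt "0 0 0 -0.06 0.22 0 0" --pt "0 0 0 -0.05 0.22 0 0" --pt "0 0 0 -0.05 0.22 0 0" --pt "0 0 0 -0.04 0.22 0 0" --pt "0 0 0 -0.03 0.2 0 0" --pt "0 0 0 -0.02 0.16 0 0" --pt "0 0 0 -0.01 0.12 0 0" --pt "0 0 0 0 0.1 0 0" --pt "0 0 0 0 0 0 0"

```text
time_s: 40.05
eef_pos: [0.4721, 0.053, 0.0832]
eef_rot: [0.708, -0.705, 0.025, -0.026]
wrist_force: [2.7, 20.2, -1.4]
opening: 0.109
```

```bash
python3 - <<'E'
from h import *
b=barpos(0)
go([b[0],b[1],b[2]-.009],-4.25)
E
```

```text
t 40.0 pos [0.4721 0.053  0.0832] yaw -4.1 open 0.109 F [ 2.7 20.2 -1.4] q1,q6 [-0.14 -0.07]
 turn units [-0.05  0.02  0.02]  shift units [-0.04  0.21 -0.02]
```

Call:
step_arm --pt "0 0 0 0 0.05 0.08 0" --pt "0 0 0 0 0.1 0.04 0" --pt "0 0 0 0 0.08 0 0" --pt "0 0 0 0 0.05 0 0" --pt "0 0 0 0 0 0 0"

```text
time_s: 40.55
eef_pos: [0.4725, 0.0552, 0.0808]
eef_rot: [0.707, -0.706, 0.025, -0.025]
wrist_force: [-24.5, 6.3, 60.8]
opening: 0.109
```

```bash
python3 - <<'E'
from h import *
b=barpos(0)
go([b[0],b[1],b[2]-.0126],-4.25)
im,d=snap('top','t19.png'); k=ctrl.get_calibration('top'); P=cloud(k,d,np.ones(d.shape,bool))
q=P[:,:2]-BOX; m=(q@BX>-.07)&(q@BX<-.05)&(abs(q@BYv)<.11); print(np.percentile(P[m,2],[10,50,90])); 
m=(q@BX>.05)&(q@BX<.07)&(abs(q@BYv)<.11); print(np.percentile(P[m,2],[10,50,90]))
E
```

```text
t 40.5 pos [0.4725 0.0552 0.0808] yaw -4.1 open 0.109 F [-24.5   6.3  60.8] q1,q6 [-0.13 -0.07]
 turn units [-0.01  0.03  0.  ]  shift units [-0.05  0.25 -0.1 ]
[0.08457897 0.08845541 0.09196082]
[0.08480438 0.08870751 0.0921568 ]
```

Call:
step_arm --pt "0 0 0 0 -0.15 0 0" --pt "0 0 0 0 0 0 0" --pt "0 0 0 0 0 0 0"

```text
time_s: 40.9
eef_pos: [0.4723, 0.0552, 0.0813]
eef_rot: [0.707, -0.706, 0.025, -0.026]
wrist_force: [-4.8, 5.8, 18.4]
opening: 0.108
```

```bash
python3 - <<'E'
from h import *
b=barpos(0)
go([b[0],b[1],b[2]-.0126],-4.25)
E
```

```text
t 40.9 pos [0.4723 0.0552 0.0813] yaw -4.1 open 0.108 F [-4.8  5.8 18.4] q1,q6 [-0.14 -0.07]
 turn units [-0.02  0.02  0.02]  shift units [-0.04  0.26 -0.1 ]
```

Shut with a light residual load. Release and rise, then plan the button.

Call:
step_arm --pt "0 0 0 0 -0.05 0 0" --pt "0 0 0 0 0 0 0.2" --pt "0 0 0 0 0 0 0.4" --pt "0 0 0 0 0 0 0.5" --pt "0 0 0 0 -0.3 0 0.5" --pt "0 0 0 0 -1 0 0.5" --pt "0 0 0 0 -1 0 0.5" --pt "0 0 0 0 -1 0 0" --pt "0 0 0 0 -1 0 0" --pt "0 0 0 0 0 0 0"

```text
time_s: 41.9
eef_pos: [0.4739, 0.0541, 0.2149]
eef_rot: [-0.707, 0.707, -0.022, 0.028]
wrist_force: [0.7, 0.8, 0.4]
opening: 0.004
```

```bash
python3 - <<'E'
from h import *
for c in ('top','scene'):
    im,d=snap(c,c+'20.png'); k=ctrl.get_calibration(c); 
    hsv=cv2.cvtColor(im,cv2.COLOR_BGR2HSV); g=(hsv[...,0]>50)&(hsv[...,0]<80)&(hsv[...,1]>150)&(hsv[...,2]>60)
    P=cloud(k,d,g); m=(abs(P[:,0]-.476)<.05)&(abs(P[:,1]-.389)<.05)&(P[:,2]<.1); Q=P[m]
    if len(Q)>10: print(c,len(Q),Q.min(0),Q.max(0),np.median(Q,0))
    P=cloud(k,d,np.ones(d.shape,bool)); m=(P[:,2]>.15)&(P[:,2]<.33)&(abs(P[:,0]-.58)<.2)&(P[:,1]>.25)&(P[:,1]<.6); Q=P[m]; print('head',len(Q),Q.min(0).round(3),Q.max(0).round(3), cv2.minAreaRect(Q[:,:2].astype(np.float32)))
go([.476,.389,.15],-4.25)
E
```

```text
top 350 [0.44945592 0.36174632 0.03279307] [0.50932497 0.41975699 0.05932847] [0.47791168 0.39036255 0.05188222]
head 2498 [0.552 0.302 0.222] [0.65  0.437 0.316] ((0.5999091863632202, 0.36949729919433594), (0.13422034680843353, 0.09389366954565048), 86.66476440429688)
head 2998 [0.556 0.303 0.15 ] [0.653 0.44  0.314] ((0.6031935811042786, 0.3706943988800049), (0.13382671773433685, 0.09357865899801254), 85.95942687988281)
t 42.0 pos [0.4715 0.0544 0.2107] yaw -4.1 open -0.002 F [-0.2  0.1  0.6] q1,q6 [-0.14 -0.07]
 turn units [-0.    0.03  0.02]  shift units [-0.68  2.02 11.14]
```

View pics/scene20.png

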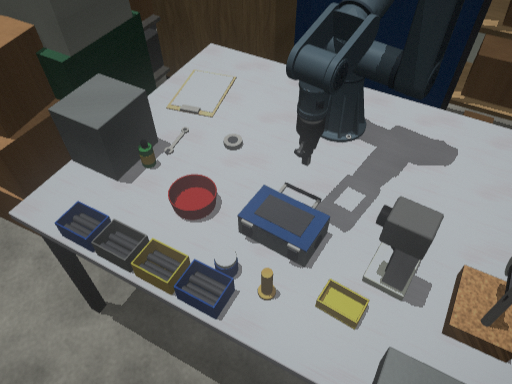

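View pics/top20.png

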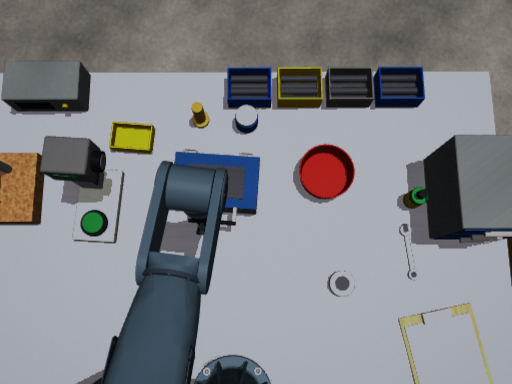

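```bash
python3 - <<'E'
from h import *
p=pose()[0]
for c in ('scene','top'):
    im,d=ctrl.camera(c); k=ctrl.get_calibration(c); P=cloud(k,d,np.ones(d.shape,bool))
    for lo in np.arange(0,.5,.04):
        r=P-p; m=(r[:,2]>lo)&(r[:,2]<lo+.04)&(abs(r[:,1])<.15)&(r[:,0]>-.15)&(r[:,0]<.15); 
        if m.sum()>10: print(c,lo.round(2),m.sum(),'x',np.percentile(r[m,0],[1,99]).round(3),'y',np.percentile(r[m,1],[1,99]).round(3))
E
```

```text
scene 0.0 59 x [-0.007  0.016] y [-0.009  0.011]
scene 0.04 117 x [-0.045  0.054] y [-0.014  0.017]
scene 0.08 206 x [-0.013  0.062] y [-0.017  0.018]
scene 0.12 258 x [-0.002  0.039] y [-0.032  0.037]
scene 0.16 350 x [-0.009  0.04 ] y [-0.033  0.038]
scene 0.2 374 x [-0.006  0.039] y [-0.034  0.038]
scene 0.24 476 x [-0.001  0.04 ] y [-0.034  0.057]
scene 0.28 715 x [-0.14   0.052] y [-0.063  0.074]
scene 0.32 2114 x [-0.149  0.051] y [-0.061  0.079]
scene 0.36 1834 x [-0.147  0.023] y [-0.055  0.079]
scene 0.4 262 x [-0.15  -0.122] y [-0.039  0.076]
top 0.08 97 x [-0.063 -0.038] y [-0.007  0.016]
top 0.12 27 x [-0.039 -0.032] y [-0.013  0.02 ]
top 0.16 29 x [-0.041 -0.034] y [-0.017  0.02 ]
top 0.2 77 x [-0.04  -0.027] y [-0.02   0.028]
top 0.24 41 x [-0.042 -0.036] y [-0.014  0.018]
top 0.28 232 x [-0.144  0.003] y [-0.067  0.057]
top 0.32 2788 x [-0.125  0.042] y [-0.066  0.057]
top 0.36 2494 x [-0.149  0.016] y [-0.058  0.075]
top 0.4 297 x [-0.15  -0.128] y [-0.038  0.073]
```

Call:
step_arm --pt "0 0 0 -0.08 0 1 0" --pt "0 0 0 -0.08 0 1 0" --pt "0 0 0 -0.08 0 1 0" --pt "0 0 0 -0.08 0 1 0" --pt "0 0 0 -0.09 0 1 0" --pt "0 0 0 -0.09 0 1 0" --pt "0 0 0 -0.09 0 1 0" --pt "0 0 0 -0.09 0 1 0" --pt "0 0 0 -0.09 0 1 0" --pt "0 0 0 -0.09 0 1 0"

```text
time_s: 43.1
eef_pos: [0.4657, 0.3564, 0.2081]
eef_rot: [-0.706, 0.707, -0.026, 0.024]
wrist_force: [0.8, -0.5, 1.4]
opening: -0.002
```

Call:
step_arm --pt "0 0 0 -0.09 0 1 0" --pt "0 0 0 0 0 0.2 0" --pt "0 0 0 0 0 0 0" --pt "0 0 0 0 0 0 0"

```text
time_s: 43.5
eef_pos: [0.4662, 0.3907, 0.2089]
eef_rot: [-0.706, 0.707, -0.026, 0.025]
wrist_force: [-0.0, 0.4, 0.1]
opening: 0.004
```

```bash
python3 - <<'E'
from h import *
go([.468,.390,.065],-4.25)
snap('wrist','w21.png');snap('scene','s21.png')
E
```

```text
t 43.5 pos [0.4662 0.3907 0.2089] yaw -4.1 open 0.004 F [-0.   0.4  0.1] q1,q6 [0.5  0.57]
 turn units [ 0.01  0.02 -0.02]  shift units [ 0.06  4.8  -0.02]
```

View pics/w21.png

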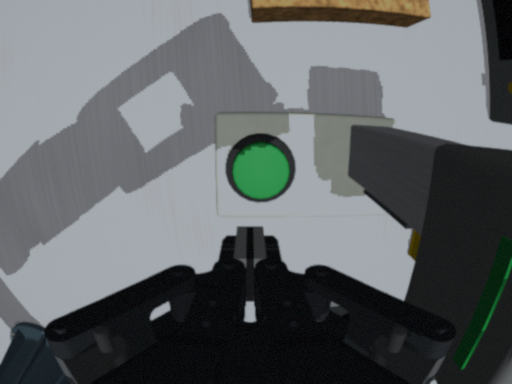

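View pics/s21.png

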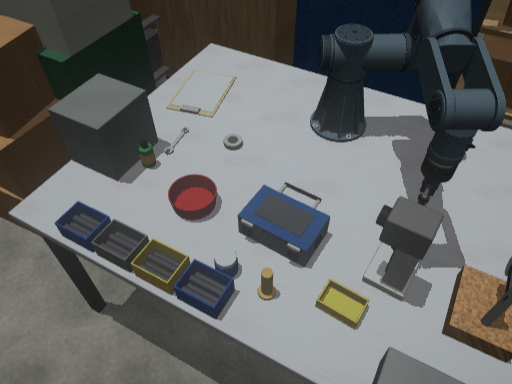

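Call:
step_arm --pt "0 0 0 0.05 0.6 0 0" --pt "0 0 0 0 0.8 0 0" --pt "0 0 0 0 0.8 0 0" --pt "0 0 0 0 0.8 0 0" --pt "0 0 0 0 0.8 0 0" --pt "0 0 0 0 0.6 0 0" --pt "0 0 0 0 0 0 0" --pt "0 0 0 0 0 0 0"

```text
time_s: 44.4
eef_pos: [0.4684, 0.3911, 0.0784]
eef_rot: [0.707, -0.706, 0.026, -0.026]
wrist_force: [-0.1, -0.5, 0.4]
opening: 0.005
```

```bash
python3 - <<'E'
from h import *
go([.468,.390,.052],-4.25)
E
```

```text
t 44.4 pos [0.4684 0.3911 0.0784] yaw -4.1 open 0.005 F [-0.1 -0.5  0.4] q1,q6 [0.5  0.57]
 turn units [-0.01  0.02 -0.  ]  shift units [-0.01  0.88 -0.04]
```

Call:
step_arm --pt "0 0 0 0 0.4 0 0" --pt "0 0 0 0 0.3 0 0" --pt "0 0 0 0 0.2 0 0" --pt "0 0 0 0 0.1 0 0" --pt "0 0 0 0 0.1 0 0" --pt "0 0 0 0 0 0 0"

```text
time_s: 45.0
eef_pos: [0.4682, 0.3917, 0.046]
eef_rot: [0.707, -0.707, 0.025, -0.025]
wrist_force: [-2.9, -2.4, 10.0]
opening: 0.001
```

Call:
step_arm --pt "0 0 0 0 0.07 0 0" --pt "0 0 0 0 0.07 0 0" --pt "0 0 0 0 0 0 0" --pt "0 0 0 0 0 0 0"

```text
time_s: 45.4
eef_pos: [0.4684, 0.3918, 0.0455]
eef_rot: [0.707, -0.707, 0.025, -0.025]
wrist_force: [-13.5, -9.7, 36.0]
opening: -0.0
```

Call:
step_arm --pt "0 0 0 0 -0.5 0 0" --pt "0 0 0 0 -1 0 0" --pt "0 0 0 0 -1 0 0" --pt "0 0 0 0 -1 0 0" --pt "0 0 0 0 -1 0 0" --pt "0 0 0 0 -0.5 0 0" --pt "0 0 0 0.09 0 -1 0" --pt "0 0 0 0.09 0 -1 0" --pt "0 0 0 0.09 0 -1 0.5" --pt "0 0 0 0.09 0 -1 0.5"

```text
time_s: 46.4
eef_pos: [0.4697, 0.2701, 0.1898]
eef_rot: [0.707, -0.706, 0.025, -0.025]
wrist_force: [-0.8, -0.6, 1.0]
opening: 0.332
```

Call:
step_arm --pt "0 0 0 0.08 0 -1 0.5" --pt "0 0 0 0.08 0 -1 0.5" --pt "0 0 0 0.08 0 -1 0.5" --pt "0 0 0 0.08 0 -1 0.5" --pt "0 0 0 0.08 0 -1 0.5" --pt "0 0 0 0.08 0 -1 0.5" --pt "0 0 0 0.08 0 -1 0.5" --pt "0 0 0 0 0 0 0.5" --pt "0 0 0 0 0 0 0.5"

```text
time_s: 47.3
eef_pos: [0.4718, 0.0602, 0.19]
eef_rot: [0.707, -0.706, 0.026, -0.026]
wrist_force: [-0.5, -0.0, 0.2]
opening: 0.5
```

```bash
python3 - <<'E'
from h import *
go([*BAR,.073],-4.25)
im,d=snap('scene','s22.png')
k=ctrl.get_calibration('scene'); P=cloud(k,d,np.ones(d.shape,bool))
q=P[:,:2]-BOX; m=(abs(q@BX)<.07)&(abs(q@BYv)<.11); print('lid z',np.percentile(P[m,2],[10,50,90]))
m=(P[:,2]>.078)&(P[:,2]<.1)&(abs(q@BYv)<.07)&(q@BX<-.1)&(q@BX>-.13); print('bar',len(P[m]),P[m].mean(0),np.percentile(P[m],2,0),np.percentile(P[m],98,0))
E
```

```text
t 47.3 pos [0.4718 0.0602 0.19  ] yaw -4.2 open 0.5 F [-0.5 -0.   0.2] q1,q6 [-0.12 -0.05]
 turn units [-0.01  0.01 -0.01]  shift units [-0.02  3.9  -0.26]
lid z [0.08860279 0.09157158 0.09540964]
bar 162 [0.47542117 0.05521216 0.08997103] [ 0.46480964 -0.01041261  0.08270151] [0.489715   0.11671792 0.09508153]
```

View pics/s22.png

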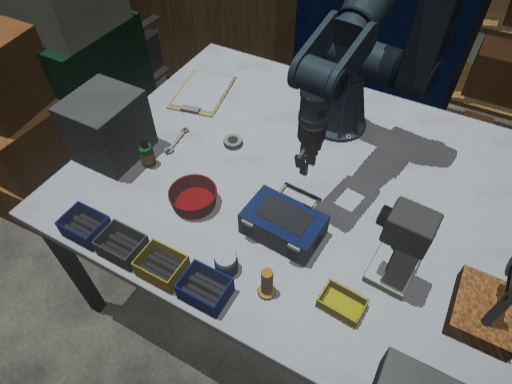

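Call:
step_arm --pt "0 0 0 -0.02 0.5 -0.26 0.5" --pt "0 0 0 0 0.8 0 0.5" --pt "0 0 0 0 0.8 0 0.5" --pt "0 0 0 0 0.8 0 0.5" --pt "0 0 0 0 0.6 0 0.5" --pt "0 0 0 0 0.2 0 0.5" --pt "0 0 0 0 0 0 0.5" --pt "0 0 0 0 0 0 0.5"

```text
time_s: 48.15
eef_pos: [0.4715, 0.0533, 0.0802]
eef_rot: [0.707, -0.706, 0.025, -0.025]
wrist_force: [0.4, 0.3, 0.1]
opening: 0.502
```

```bash
python3 - <<'E'
from h import *
go([*BAR,.075],-4.25)
E
```

```text
t 48.1 pos [0.4715 0.0533 0.0802] yaw -4.0 open 0.502 F [0.4 0.3 0.1] q1,q6 [-0.14 -0.07]
 turn units [-0.01  0.03  0.01]  shift units [-0.03  0.17 -0.03]
```

Call:
step_arm --pt "0 0 0 -0.02 0.2 -0.03 0.5" --pt "0 0 0 0 0 0 0.3" --pt "0 0 0 0 0 0 0" --pt "0 0 0 0 0 0 0" --pt "0 0 0 0 0 0 0" --pt "0 0 0 0 0 0 0"

```text
time_s: 48.75
eef_pos: [0.472, 0.0518, 0.0744]
eef_rot: [0.707, -0.706, 0.024, -0.027]
wrist_force: [5.6, 0.8, -1.1]
opening: 0.116
```

Call:
step_arm --pt "0 0 0 0.05 -0.68 0 0" --pt "0 0 0 0.11 -0.63 0 0" --pt "0 0 0 0.17 -0.62 0 0" --pt "0 0 0 0.23 -0.6 0 0" --pt "0 0 0 0.29 -0.57 0 0" --pt "0 0 0 0.33 -0.54 0 0" --pt "0 0 0 0.4 -0.5 0 0" --pt "0 0 0 0.45 -0.46 0 0" --pt "0 0 0 0 0 0 0"

```text
time_s: 49.65
eef_pos: [0.5316, 0.0473, 0.2126]
eef_rot: [0.707, -0.706, 0.025, -0.025]
wrist_force: [-2.9, 0.3, -0.7]
opening: 0.109
```

```bash
python3 - <<'E'
from h import *
b=barpos(.8); go([b[0],b[1],b[2]-.0126],-4.25)
E
```

```text
t 49.6 pos [0.5316 0.0473 0.2126] yaw -4.1 open 0.109 F [-2.9  0.3 -0.7] q1,q6 [-0.13 -0.06]
 turn units [-0.01  0.02  0.  ]  shift units [-0.    0.09  0.02]
```

Call:
step_arm --pt "0 0 0 0.49 -0.41 0 0" --pt "0 0 0 0.53 -0.36 0 0" --pt "0 0 0 0.56 -0.31 0 0" --pt "0 0 0 0.59 -0.25 0 0" --pt "0 0 0 0.61 -0.19 0 0" --pt "0 0 0 0.63 -0.13 0 0" --pt "0 0 0 0.64 -0.06 0 0" --pt "0 0 0 0.6 0 0 0" --pt "0 0 0 0.5 0.05 0 0" --pt "0 0 0 0.35 0.06 0 0"

```text
time_s: 50.65
eef_pos: [0.6963, 0.0351, 0.261]
eef_rot: [-0.707, 0.707, -0.025, 0.026]
wrist_force: [-1.7, -0.9, -2.3]
opening: 0.107
```

Call:
step_arm --pt "0 0 0 0.2 0.04 0 0" --pt "0 0 0 0.1 0.03 0 0" --pt "0 0 0 0 0 0 0" --pt "0 0 0 0 0 0 0"

```text
time_s: 51.05
eef_pos: [0.705, 0.0343, 0.2587]
eef_rot: [-0.707, 0.707, -0.024, 0.026]
wrist_force: [-0.1, -1.2, 5.5]
opening: 0.106
```

```bash
python3 - <<'E'
from h import *
b=barpos(1.8); go([b[0],b[1],b[2]-.01],-4.25)
E
```

```text
t 51.0 pos [0.705  0.0343 0.2587] yaw -4.1 open 0.106 F [-0.1 -1.2  5.5] q1,q6 [-0.12 -0.05]
 turn units [0.   0.02 0.02]  shift units [0.15 0.02 0.02]
```

Call:
step_arm --pt "0 0 0 0.12 0.02 0 0" --pt "0 0 0 0 0 0 0" --pt "0 0 0 0 0 0 0.2" --pt "0 0 0 0 0 0 0.45" --pt "0 0 0 0 0 0 0.45" --pt "0 0 0 0 -0.5 0 0.45" --pt "0 0 0 0 -1 0 0.45" --pt "0 0 0 -0.5 -1 0 0.45" --pt "0 0 0 -1 0 0 0.45" --pt "0 0 0 -1 0 0 0.45"

```text
time_s: 52.05
eef_pos: [0.6333, 0.0401, 0.3343]
eef_rot: [0.707, -0.706, 0.024, -0.026]
wrist_force: [0.1, 0.4, -0.1]
opening: 0.451
```

Call:
step_arm --pt "0 0 0 -1 0 0 0.45" --pt "0 0 0 -1 0 0 0.45" --pt "0 1 0 0 0 0 0.42" --pt "0 1 0 0 0 0 0.42" --pt "0 1 0 0 0 0 0.42" --pt "0 1 0 0 0 0 0.42" --pt "0 1 0 0 0 0 0.42" --pt "0 1 0 0 0 0 0.42" --pt "0 1 0 0 0 0 0.42" --pt "0 1 0 0 0 0 0.42"

```text
time_s: 53.05
eef_pos: [0.5736, 0.0445, 0.3331]
eef_rot: [0.635, -0.634, 0.312, -0.312]
wrist_force: [-0.4, 0.5, 0.3]
opening: 0.42
```

Call:
step_arm --pt "0 1 0 0 0 0 0.42" --pt "0 1 0 0 0 0 0.42" --pt "0 1 0 0 0 0 0.42" --pt "0 1 0 0 0 0 0.42" --pt "0 1 0 0 0 0 0.42" --pt "0 1 0 0 0 0 0.42" --pt "0 1 0 0 0 0 0.42" --pt "0 0 0 0 0 0 0.42"

```text
time_s: 53.85
eef_pos: [0.5736, 0.0444, 0.3329]
eef_rot: [-0.482, 0.481, -0.518, 0.518]
wrist_force: [0.6, -0.0, 0.3]
opening: 0.417
```

```bash
python3 - <<'E'
from h import *
go([*slot(1),.15],-94.25)
im,d=snap('scene','s23.png')
im,d=snap('top','t23.png')
print(find('reject_cup','top'))
for b in bolts('top','bolt_reject',d): print(*b)
E
```

```text
t 53.9 pos [0.5736 0.0444 0.3329] yaw -94.1 open 0.417 F [ 0.6 -0.   0.3] q1,q6 [-0.13  1.51]
 turn units [-0.01  0.02 -0.01]  shift units [0.79 6.1  0.46]
[(0.63, array([0.475 , 0.3879, 0.05  ])), (0.43, array([ 0.6765, -0.0353,  0.1722]))]
0.67 281 mid [0.5869 0.0186] len 0.12 yaw 175.5 w+ 0.016 w- 0.027 z [0.007 0.047 0.054]
```

View pics/s23.png

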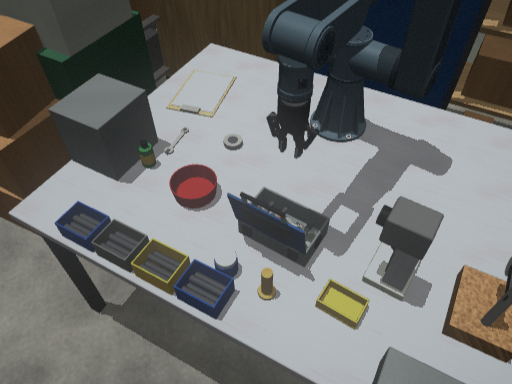

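View pics/t23.png

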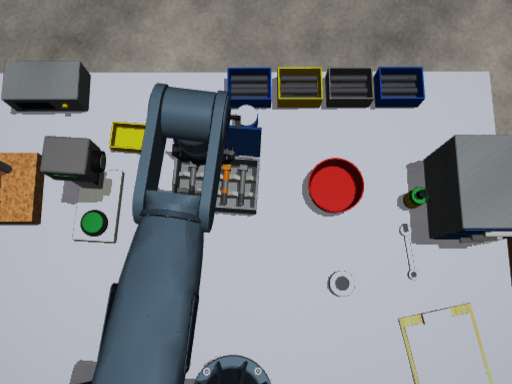

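Call:
step_arm --pt "0 0 0 0.4 0.6 0.23 0.42" --pt "0 0 0 0.4 0.8 0.23 0.42" --pt "0 0 0 0 0.8 0 0.42" --pt "0 0 0 0 0.8 0 0.42" --pt "0 0 0 0 0.8 0 0.42" --pt "0 0 0 0 0.8 0 0.42" --pt "0 0 0 0 0.8 0 0.42" --pt "0 0 0 0 0 0 0.42" --pt "0 0 0 0 0 0 0.42"

```text
time_s: 54.95
eef_pos: [0.5856, 0.0196, 0.1702]
eef_rot: [0.482, -0.482, 0.518, -0.517]
wrist_force: [-0.4, 0.7, 0.4]
opening: 0.424
```

```bash
python3 - <<'E'
from h import *
wbolts('bolt_reject','w24.png')
go([*slot(1),.038],-94.25)
im,d=snap('top','t24.png'); k=ctrl.get_calibration('top')
hsv=cv2.cvtColor(im,cv2.COLOR_BGR2HSV); g=((hsv[...,0]<8)|(hsv[...,0]>172))&(hsv[...,1]>150)&(hsv[...,2]>50)
P=cloud(k,d,g); Q=P[(P[:,0]>.4)&(P[:,1]<-.1)&(P[:,1]>-.5)]
r=Q[Q[:,2]>.045]; f=Q[Q[:,2]<.012]
print('rim',len(r),r.min(0),r.max(0),cv2.minEnclosingCircle(r[:,:2].astype(np.float32)),'floor',len(f),cv2.minEnclosingCircle(f[:,:2].astype(np.float32)))
E
```

```text
0.69 2455 mid [0.5813 0.0213] len 0.127 yaw 176.5 z [0.014 0.049 0.054] rect [0.5815 0.0236] [0.028 0.127]
0.44 15675 mid [0.5828 0.0521] len 0.179 yaw -138.7 z [0.005 0.007 0.05 ] rect [0.5879 0.0584] [0.167 0.137]
0.36 416 mid [0.4726 0.3756] len 0.057 yaw 158.0 z [0.043 0.053 0.054] rect [0.4732 0.377 ] [0.029 0.057]
t 55.0 pos [0.5867 0.0194 0.1716] yaw -94.1 open 0.417 F [-0.3  0.3  0.5] q1,q6 [-0.17  1.47]
 turn units [-0.03  0.03 -0.01]  shift units [-0.01  4.45 -0.04]
rim 239 [ 0.50030986 -0.37625361  0.04513486] [ 0.65908622 -0.21879965  0.067239  ] ((0.5797387361526489, -0.2972903847694397), 0.08008058369159698) floor 1645 ((0.5935554504394531, -0.3102937638759613), 0.0821683257818222)
```

View pics/w24.png

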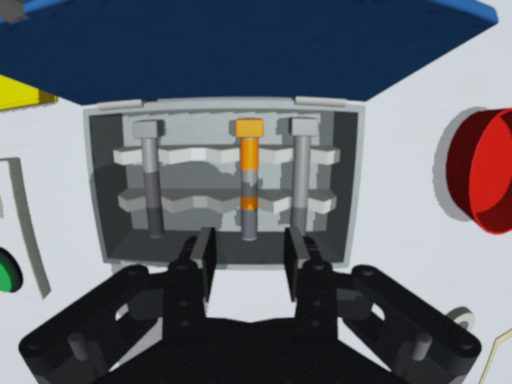

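Call:
step_arm --pt "0 0 0 0 0.6 -0.04 0.38" --pt "0 0 0 0 0.8 0 0.38" --pt "0 0 0 0 0.8 0 0.38" --pt "0 0 0 0 0.6 0 0.38" --pt "0 0 0 0 0 0 0.38" --pt "0 0 0 0 0 0 0.38"

```text
time_s: 55.7
eef_pos: [0.5852, 0.0197, 0.087]
eef_rot: [-0.482, 0.481, -0.517, 0.518]
wrist_force: [-0.1, 0.4, -0.0]
opening: 0.382
```

```bash
python3 - <<'E'
from h import *
go([*slot(1),.038],-94.25)
E
```

```text
t 55.7 pos [0.5852 0.0197 0.087 ] yaw -94.1 open 0.382 F [-0.1  0.4 -0. ] q1,q6 [-0.17  1.47]
 turn units [-0.01  0.03 -0.01]  shift units [-0.01  1.63  0.01]
```

Call:
step_arm --pt "0 0 0 0 0.5 0 0.38" --pt "0 0 0 0 0.5 0 0.38" --pt "0 0 0 0 0.4 0 0.38" --pt "0 0 0 0 0.2 0 0.38" --pt "0 0 0 0 0 0 0.38" --pt "0 0 0 0 0 0 0.38"

```text
time_s: 56.3
eef_pos: [0.5845, 0.0198, 0.0377]
eef_rot: [0.482, -0.482, 0.518, -0.517]
wrist_force: [-0.1, 0.2, 0.7]
opening: 0.378
```

```bash
python3 - <<'E'
from h import *
go([*slot(1),.038],-94.25)
E
```

```text
t 56.3 pos [0.5845 0.0198 0.0377] yaw -94.1 open 0.378 F [-0.1  0.2  0.7] q1,q6 [-0.17  1.47]
 turn units [ 0.    0.03 -0.01]  shift units [-0.   -0.01  0.04]
```

Call:
step_arm --pt "0 0 0 0 0 0.03 0.2" --pt "0 0 0 0 0 0 0" --pt "0 0 0 0 0 0 0" --pt "0 0 0 0 0 0 0" --pt "0 0 0 0 -0.3 0 0" --pt "0 0 0 0 -0.8 0 0" --pt "0 0 0 0 -1 0 0" --pt "0 0 0 0 -1 0 0" --pt "0 0 0 0 -1 0 0" --pt "0 0 0 0 0 0 0"

```text
time_s: 57.3
eef_pos: [0.588, 0.0194, 0.1658]
eef_rot: [-0.484, 0.48, -0.515, 0.52]
wrist_force: [1.0, -0.3, -1.7]
opening: 0.155
```

```bash
python3 - <<'E'
from h import *
go([.580,-.297,.155],-94.25)
snap('wrist','w25.png')
E
```

```text
t 57.3 pos [0.588  0.0194 0.1658] yaw -94.1 open 0.155 F [ 1.  -0.3 -1.7] q1,q6 [-0.17  1.47]
 turn units [-0.08  0.03 -0.  ]  shift units [10.54  0.36  0.52]
```

View pics/w25.png

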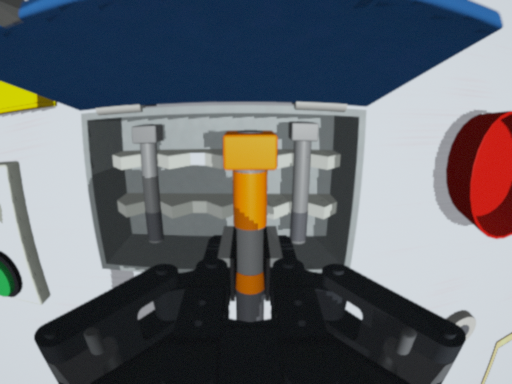

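Call:
step_arm --pt "-0.05 0 0 0.96 0 0.05 0" --pt "0 0 0 0.96 0 0.05 0" --pt "0 0 0 0.96 0 0.05 0" --pt "0 0 0 0.96 0 0.05 0" --pt "0 0 0 0.96 0 0.05 0" --pt "0 0 0 0.96 0 0.05 0" --pt "0 0 0 0.96 0 0.05 0" --pt "0 0 0 0.96 0 0.05 0" --pt "0 0 0 0.96 0 0.05 0" --pt "0 0 0 0.96 0 0.05 0"

```text
time_s: 58.35
eef_pos: [0.5783, -0.2689, 0.1578]
eef_rot: [0.481, -0.483, 0.521, -0.514]
wrist_force: [0.8, 0.6, -1.0]
opening: 0.154
```

Call:
step_arm --pt "0 0 0 0.9 0 0 0" --pt "0 0 0 0 0 0 0" --pt "0 0 0 0 0 0 0"

```text
time_s: 58.65
eef_pos: [0.5765, -0.2953, 0.1581]
eef_rot: [0.48, -0.483, 0.521, -0.515]
wrist_force: [0.1, 0.1, -1.6]
opening: 0.157
```

```bash
python3 - <<'E'
from h import *
p,R,o=pose(); k=ctrl.get_calibration('wrist'); im,d=snap('wrist','w26.png')
hsv=cv2.cvtColor(im,cv2.COLOR_BGR2HSV); g=((hsv[...,0]<5)|(hsv[...,0]>172))&(hsv[...,1]>150)&(hsv[...,2]>40)&(d>0)
v,u=np.nonzero(g);z=d[v,u];K=k['intrinsics'];x=(u-K[0,2])/K[0,0]; y=(v-K[1,2])/K[1,1]; rr=np.hypot(x,y); s=np.tan(rr)/np.maximum(rr,1e-9)*z
P=(np.stack([x*s,y*s,z],1)-k['t'])@k['R']
r=P[(P[:,2]>.05)&(P[:,2]<.07)]; 
A=np.c_[2*r[:,:2],np.ones(len(r))]; c=np.linalg.lstsq(A,(r[:,:2]**2).sum(1),rcond=None)[0]; print('rimfit',c[:2],np.sqrt(c[2]+c[0]**2+c[1]**2),len(r),cv2.minEnclosingCircle(r[:,:2].astype(np.float32)))
go([.580,-.297,.012],-94.25)
im,d=snap('top','t26.png'); snap('scene','s26.png')
E
```

```text
rimfit [ 0.58085818 -0.29539575] 0.07589535239052429 3030 ((0.5806100964546204, -0.29506340622901917), 0.0788135826587677)
t 58.7 pos [ 0.5768 -0.2946  0.1585] yaw -94.1 open 0.149 F [ 0.5  0.3 -1.7] q1,q6 [-0.65  0.99]
 turn units [ 0.08  0.02 -0.03]  shift units [0.07 4.88 0.11]
```

View pics/w26.png

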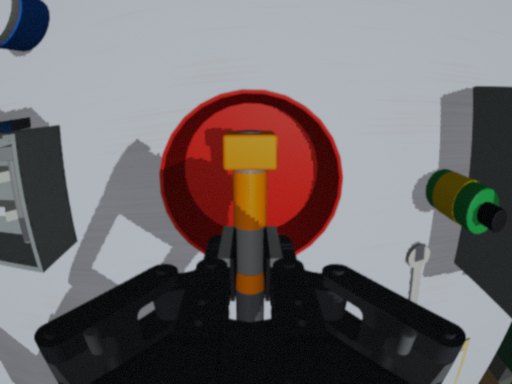

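View pics/s26.png

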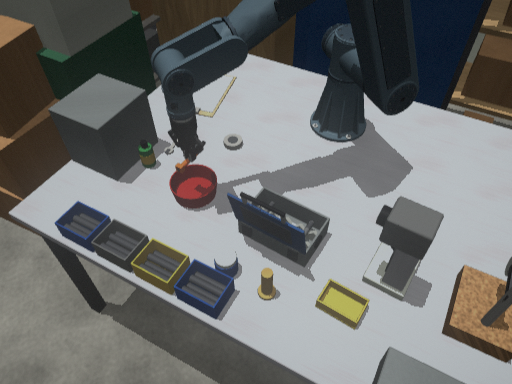

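Call:
step_arm --pt "0.08 0 0 0.02 0.4 0.13 0" --pt "0 0 0 0 0.7 0 0" --pt "0 0 0 0 0.7 0 0" --pt "0 0 0 0 0.6 0 0" --pt "0 0 0 0 0 0 0" --pt "0 0 0 0 0 0 0"

```text
time_s: 59.4
eef_pos: [0.5817, -0.2957, 0.0879]
eef_rot: [-0.483, 0.481, -0.517, 0.518]
wrist_force: [1.0, -1.1, -1.0]
opening: 0.154
```

```bash
python3 - <<'E'
from h import *
go([.5806,-.2955,.016],-94.25)
E
```

```text
t 59.4 pos [ 0.5817 -0.2957  0.0879] yaw -94.0 open 0.154 F [ 1.  -1.1 -1. ] q1,q6 [-0.65  0.99]
 turn units [-0.02  0.03 -0.01]  shift units [-0.    2.4  -0.04]
```

Call:
step_arm --pt "0 0 0 0 0.5 -0.03 0" --pt "0 0 0 0 0.5 0 0" --pt "0 0 0 0 0.5 0 0" --pt "0 0 0 0 0.4 0 0" --pt "0 0 0 0 0.2 0 0" --pt "0 0 0 0 0 0 0" --pt "0 0 0 0 0 0 0"

```text
time_s: 60.1
eef_pos: [0.5813, -0.2965, 0.0256]
eef_rot: [-0.483, 0.481, -0.517, 0.518]
wrist_force: [0.0, 0.7, -0.9]
opening: 0.153
```

```bash
python3 - <<'E'
from h import *
go([.5806,-.2955,.015],-94.25)
E
```

```text
t 60.1 pos [ 0.5813 -0.2965  0.0256] yaw -94.1 open 0.153 F [ 0.   0.7 -0.9] q1,q6 [-0.65  0.99]
 turn units [-0.03  0.03 -0.01]  shift units [-0.03  0.35 -0.03]
```

Call:
step_arm --pt "0 0 0 0 0.15 0 0" --pt "0 0 0 0 0.1 0 0" --pt "0 0 0 0 0 0 0" --pt "0 0 0 0 0 0 0"

```text
time_s: 60.5
eef_pos: [0.5811, -0.2963, 0.018]
eef_rot: [-0.483, 0.481, -0.517, 0.518]
wrist_force: [0.7, 0.5, -2.0]
opening: 0.154
```

Call:
step_arm --pt "0 0 0 0 0.08 0 0" --pt "0 0 0 0 0.03 0 0" --pt "0 0 0 0 0 0 0" --pt "0 0 0 0 0 0 0.2" --pt "0 0 0 0 0 0 0.3" --pt "0 0 0 0 0 0 0.4" --pt "0 0 0 0 -0.3 0 0.4" --pt "0 0 0 0 -0.8 0 0.4" --pt "0 0 0 0 -1 0 0.4" --pt "0 0 0 0 -1 0 0.4"

```text
time_s: 61.5
eef_pos: [0.5807, -0.2964, 0.1092]
eef_rot: [-0.483, 0.481, -0.517, 0.518]
wrist_force: [1.0, 0.8, 0.9]
opening: 0.396
```

Call:
step_arm --pt "0 0 0 0 -1 0 0.4" --pt "0 0 0 0 -1 0 0.4" --pt "0 0 0 0 -1 0 0.4" --pt "0 0 0 0 -1 0 0.4" --pt "0 0 0 0 -1 -1 0.4" --pt "0 0 0 0 0 -1 0.4" --pt "0 0 0 0 0 -1 0.4" --pt "0 0 0 0 0 -1 0.4" --pt "0 0 0 0 0 0 0.4" --pt "0 0 0 0 0 0 0.4"

```text
time_s: 62.5
eef_pos: [0.4606, -0.2882, 0.2585]
eef_rot: [-0.483, 0.481, -0.516, 0.519]
wrist_force: [0.8, 0.4, 1.4]
opening: 0.402
```

```bash
python3 - <<'E'
from h import *
snap('wrist','w27.png');snap('scene','s27.png');im,d=snap('top','t27.png')
for t in ('bolt_a','bolt_reject'):
  for b in bolts('top',t,d): print(t,*b)
for t in ['wrench','lacquer','ring_gauge','plug_gauge','grease_jar','washer_tray']: print(t,find(t,'top',1))
go([.5,-.3,.3])
E
```

```text
bolt_a 0.8 223 mid [0.5916 0.1127] len 0.114 yaw 175.0 w+ 0.015 w- 0.022 z [0.041 0.048 0.054]
bolt_a 0.64 154 mid [0.79   0.0937] len 0.037 yaw -88.7 w+ 0.029 w- 0.029 z [0.011 0.103 0.112]
bolt_a 0.53 217 mid [ 0.5838 -0.03  ] len 0.117 yaw 175.4 w+ 0.015 w- 0.018 z [0.041 0.048 0.054]
bolt_reject 0.72 1147 mid [ 0.6052 -0.2777] len 0.163 yaw 139.5 w+ 0.052 w- 0.061 z [-0.001  0.006  0.061]
bolt_reject 0.55 138 mid [ 0.6044 -0.2975] len 0.064 yaw 177.3 w+ 0.016 w- 0.02 z [0.014 0.022 0.03 ]
wrench [(0.79, array([ 0.3959, -0.507 ,  0.0087]))]
lacquer [(0.5, array([ 0.5407, -0.5331,  0.0813]))]
ring_gauge [(0.56, array([ 0.2853, -0.3241,  0.0256]))]
plug_gauge []
grease_jar [(0.87, array([ 0.7856, -0.0405,  0.0718]))]
washer_tray [(0.6, array([0.7355, 0.3   , 0.0054]))]
t 63.0 pos [ 0.4607 -0.2879  0.2571] yaw -94.1 open 0.403 F [ 0.2  0.1 -0.4] q1,q6 [-0.78  0.86]
 turn units [-0.03 -0.   -0.01]  shift units [ 0.31 -1.43  1.33]
```

View pics/w27.png

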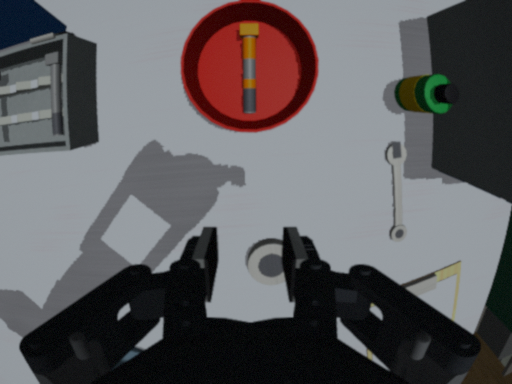

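View pics/s27.png

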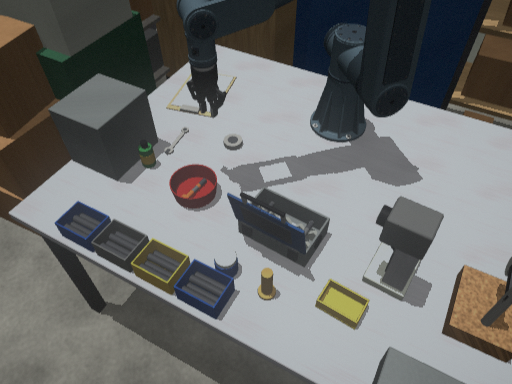

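View pics/t27.png

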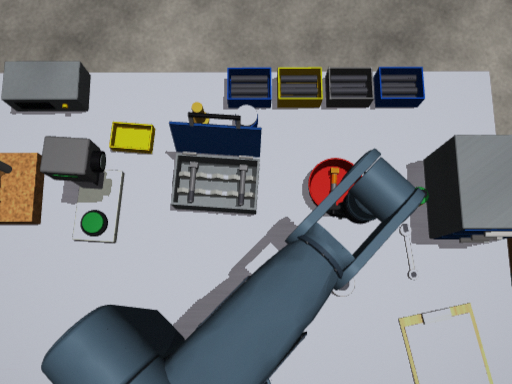

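```bash
python3 - <<'E'
from h import *
im,d=ctrl.camera('scene'); print(find('ring_gauge','scene',1),find('plug_gauge','scene',1))
k=ctrl.get_calibration('scene'); P=cloud(k,d,im.max(2)<60)
q=P[:,:2]-BOX; m=(abs(q@BYv)<.05)&(q@BX>.08)&(q@BX<.16)&(P[:,2]>.24)&(P[:,2]<.29); print('bar',np.median(q[m]@BX),np.median(P[m,2]))
print(ctrl.hand_in(), ctrl.get_obs()['time_s'])
E
```

```text
[] [(0.8, array([0.8069, 0.1031, 0.0582]))]
bar 0.12603906871256274 0.27327193258340776
the job is handed in; nothing more can be done
the job is handed in; nothing more can be done
```

The job is handed in at about 63 s, with every step done in the order asked. There were two plain bolts and the reject on the bench.

**What I did**
- I opened the lid onto its stop and laid the two plain bolts in notches 0 and 3 and the reject in notch 1.
- I lowered the lid slowly by its bar until it was shut, then pressed the green button until it bottomed out at 36 N.
- I opened the lid again and moved the reject into the red cup. The cup had been knocked a few centimetres while I was away from it, so I measured its position again before placing the bolt.

**What the last checks showed**
- **Plain bolts:** both lie in the nest, with their top surfaces at 48 mm, close to the 50 mm expected for a seated bolt.
- **Reject and cup:** the reject lies flat in the upright cup.
- **Lid:** it rests on its stop, with the bar in the same place as after the first opening.
- **Bystanders:** the wrench, grease jar and washer tray read within about 13 mm of their first positions, and the lacquer within 15 mm. The plug gauge's last scene reading matches its first within 4 mm.

**Checks that failed or disagreed**
- **Ring gauge:** the network did not find it in the last scene image. In the top view it was partly hidden by the arm and read about 2 cm off, though it looks unmoved in the pictures.
- **Lid closing:** I pressed the shut lid with about 61 N at the wrist for a moment before easing off. That is below the 120 N wrist limit, and the load was through the fingers.

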